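# Clear, load and work a pedal-operated contact test jig

## Robot

A 6-joint arm with a two-finger parallel gripper is mounted at the origin on the work surface. World frame = base frame: x ahead of the robot, y to its left, z up, the work surface at z = 0. Lengths are in m, angles in rad, forces in N, time in s.
With the tool pointing down it reaches from about 0.375 to 0.9 m from the base axis. Payload 3.1 kg.
Tool frame: the origin (TCP) lies between the finger pads; the fingertips stand 19 mm ahead of it and the grasp point (between the pads) is the TCP; z points along the fingers, y is the direction in which the jaws open and shut (so a half turn about z gives the same grasp; the last joint's range is limited). The gripper opens to 87 mm and grips with 3 to 60 N. Pads are 19 mm wide; open, the fingers measure 117 mm over their backs; the gripper's body (75 mm by 190 mm) begins 51 mm behind the grasp point.
Start: joints at [1.109, 0.527, 1.433, -0, 1.181, -0.178], TCP at [0.175, 0.6, 0.202] pointing down, gripper open.
Joint ranges: [-3.08, 3.08], [-0.75, 2.2], [0.22, 2.44], [-1.43, 4.57], [0, 2.65], [-2.85, 2.85]. Speed limits (rad/s): [2.79, 2.79, 3.14, 3.14, 3.14, 3.14].

## Interface

Orientations are given as a unit quaternion [x, y, z, w].
In Python, from rig import robot gives the robot as it stands.
- The arm moves only by the tool apply_moves, never from a script. Its argument "series" is a list of rows, each a list of 7 numbers: the shift along the tool's x, y, z in cm, then the turn, a rotation vector about the tool's x, y, z in degrees, then the opening, from 0 (shut) to 1 (fully open). In form: [[dx, dy, dz, rx, ry, rz, grip], ...]. A call has 1 to 5 rows; each row is the pose to reach, as a shift and turn from the pose commanded when the call began, along the tool's axes at that moment; what a row does not reach only later rows make up. A row lasts 1/12 s, in which the tool goes at most 41.7 mm and 7.16 degrees, less where a joint would pass 70% of its speed; a pose out of reach is approached as far as the arm can. A call with a gripper value outside its range is refused whole. The fingers move at their own pace and stop on an object; "newtons" is the grip in N (left out, the last holds). Time passes only in rows, so rows that repeat a pose let the fingers close. It gives the time, the measured TCP pose, the force and the opening at its end, in the units of the state.
- robot.get_obs(): the state, without advancing time (a new reading comes with each control period).
- robot.camera(name): name is "side" or "top" or "wrist"; returns the picture (480x640x3 uint8, red, green, blue); there is no depth.
- robot.camera_params(name): a dict with "mtx" (3x3 intrinsics, pixels), "origin" and "rotation" of the camera in the world. Camera axes: x right, y down, z forward; pixel columns grow to the right and rows downward; lengths in m; the calibration is good to about 2 mm. A picture is of the moment at which its call begins: read the wrist's pose just before it. camera_params takes no time and is no camera call; for the wrist camera it gives the pose at the moment of the call.
- robot.hand_in(): hands the job in, once; it reports no verdict.
The state is a dict: "time": time; "q": joint angles; "joint_velocities": joint speeds; "joint_torque": joint torques, N m; "position": TCP position; "tool_rot": TCP orientation; "ft_force": force on the tool from outside, world axes, zero at the start; "moment": the same for the moment, N m; "grip_width": finger opening in m.
Only numpy, scipy, OpenCV 4.12 (cv2) and the standard library are available. Lean on these libraries where they do the work, as an engineer would, in place of code of your own. Each camera call takes 0.05 s, during which the arm holds its last target. There are 200 camera calls.

## Task

A heat sink bar has been left under the foot pedal of the test jig and keeps it from going down: pull it out and lay it in the shallow open tray. Set the round power module in the jig's seat, turning it until its two lugs drop into the slots and it sits fully home. Only when both are done, press the pedal right down to its stop, keep it there for about a second, and let it come all the way up again; do not disturb the spool or the spray can.

Things in the scene. Friction and masses are not known exactly. Their poses are not given: they have to be found in the camera images.
- pedal_base: Fixed dark steel frame of the pedal, 170 (x) x 128 (y) mm, on the bench. Origin: centre of its underside; its x points from the pedal's free end towards the hinge. Hinge axis along y at x = +60, z = 30 mm. Two side rails, 12 mm high and 12 mm wide at y = +-58 mm run along x; between them the bench is bare. At the hinge end, two cheeks 46 mm high.
- pedal (a joint): Pedal angle in rad: 0 up (at rest, tread sloping 0.35 rad, free end 85 mm above the bench), 0.35 fully down at its stop (tread level, top 35 mm above the bench). Sprung: at the tread point it takes about 5 N to start and 15 to 18 N at the stop; it comes up by itself when let go. It counts as down above 0.32. With the heat sink bar still under it, it stops at about 0.2. Pressing it slides the jig's two contact carriages in.
- tread (a point): Point on top of the bare steel pedal plate (160 mm long from the hinge, 100 mm wide, 10 mm thick), on its centre line, 130 mm from the hinge axis and 30 mm from the free end. Here to press; it moves with the pedal and at the stop lies 35 mm above the bench.
- heatsink: Loose finned aluminium heat sink bar 150 (x) x 36 (y) x 40 (z) mm, about 0.25 kg, lying on the bench, part of it under the pedal between the rails and roughly 90 mm of it sticking out beyond the pedal's free end. Origin: centre of its underside; x along its length, +x end is the one under the pedal. Draw it out about 80 mm along its length before lifting.
- tray: Fixed shallow open black plastic tray 220 (x) x 140 (y) mm, walls 20 mm high and 4 mm thick, floor 4 mm. Origin: centre of its underside; x along its length.
- module: Loose power module, 0.3 kg: round aluminium flange 82 mm across and 12 mm thick with a chamfered foot, two opposite lugs along its x axis (18 mm wide, reaching 52 mm from the centre, undersides 5 mm above the foot), and on the flange a black block 60 (x) x 30 (y) mm whose top is 54 mm above the foot (a thin plate on it to 57 mm): grip it across its 30 mm. Origin: centre of its underside. It fits either way round.
- jig: Fixed aluminium test jig block 220 (x) x 130 (y) x 25 (z) mm carrying the round seat at its middle and, at both x ends, a contact carriage (42 x 34 mm, 71 mm high over the bench), whose inner faces stand 68 mm from the centre when the pedal is up and slide in 25 mm when it is down. Origin: centre of its underside.
- seat (a point): Centre of the seat's floor, 25 mm above the bench; x points along the two slots. The seat is a dark steel ring standing 12 mm above this floor, inner radius 43 mm, outer about 60 mm, with two opposite slots about 22 mm wide along +x and -x. With the lugs out of line the module rides 7 mm high on the ring, already centred by its foot; turned into line it drops to the floor. Fully home, its origin is at this point and the flange is flush with the ring.
- spool: Bystander: wire spool standing upright, 54 mm across, 45 mm high. Origin: centre of its underside.
- spray_can: Bystander: white spray can, 64 mm across, 190 mm high. Origin: centre of its underside.
Mind the look-alikes: they are no part of the job. What is shaped like the module but purple is not meant. Leave any green look-alike of the heatsink alone.

How it is judged:
By the outcome, as a careful person would: the job done as asked, in the order asked, and still so for the second after the job is handed in, with the robot touching nothing.
It also fails if it takes over 72 s, if anything falls off the work surface, if the arm or the gripper's body presses on something with over 40 N, if the wrist force passes 120 N, or if a joint passes its speed limit or range.

## Working session

There is one attempt and no reset: what is moved stays moved. The work goes in short steps, Python scripts to look and compute and a tool call to move; the robot and the scene stay as the last step left them, time stands still between calls to the robot, and variables do not carry over. Pictures are saved under pics/ and viewed, about 8 in all and at most 12, crops included, and the job is handed in when it is done.

Besides the shell and the picture viewer there is one more tool, called after "Request:" as name(argument=value, ...) on one line, values as JSON. apply_moves: Moves the arm, as the interface text tells. Its arguments: {"type":"object","properties":{"series":{"type":"array"},"newtons":{"type":"number"}},"required":["series"]}

```bash
ls; mkdir -p pics
cat > h.py <<'E'
import numpy as np, cv2
from rig import robot
from scipy.spatial.transform import Rotation as R
def snap(n,f):
    im=robot.camera(n); cv2.imwrite('pics/'+f,im[:,:,::-1]); return im
def ray(n,uv,P=None):
    P=P or robot.camera_params(n); d=np.array(P['rotation'])@np.linalg.solve(np.array(P['mtx']),[uv[0],uv[1],1.]); return np.array(P['origin']),d
def atz(n,uv,z,P=None):
    o,d=ray(n,uv,P); return o+d*(z-o[2])/d[2]
def proj(n,X,P=None):
    P=P or robot.camera_params(n); c=np.array(P['rotation']).T@(np.array(X)-P['origin']); p=np.array(P['mtx'])@c; return p[:2]/p[2]
def tri(rays):
    A=0;b=0
    for o,d in rays:
        d=d/np.linalg.norm(d);M=np.eye(3)-np.outer(d,d);A=A+M;b=b+M@o
    return np.linalg.solve(A,b)
E
python3 - <<'E'
from h import *
for n in('top','side'):
    snap(n,n+'0.png');P=robot.camera_params(n);print(n,P)
print(robot.get_obs())
E
```

```text
pics
top {'mtx': array([[555.37100957,   0.        , 318.4568434 ],
       [  0.        , 555.37100957, 236.06556005],
       [  0.        ,   0.        ,   1.        ]]), 'origin': array([ 0.23323781, -0.01744664,  1.27043298]), 'rotation': array([-0.68986357,  0.71496418, -0.07963677,  0.08107078])}
side {'mtx': array([[434.81942124,   0.        , 316.19786152],
       [  0.        , 434.81942124, 238.43812783],
       [  0.        ,   0.        ,   1.        ]]), 'origin': array([0.33831356, 0.68616543, 0.90544433]), 'rotation': array([-0.10003763,  0.93172411, -0.3466511 ,  0.04142073])}
{'time': 0.1, 'q': array([ 1.10851422e+00,  5.28347461e-01,  1.43374348e+00,  1.10815808e-05,
        1.18139687e+00, -1.78508906e-01]), 'joint_velocities': array([ 0.00018814, -0.00202941, -0.00290268,  0.00108521,  0.00096196,
        0.00079209]), 'joint_torque': array([-3.51681847e-04, -4.40985453e+01, -1.77148962e+01,  6.34675403e-02,
        5.34611510e-02, -4.59797934e-05]), 'position': array([0.17465403, 0.59939474, 0.2011951 ]), 'tool_rot': array([ 1.41413030e-01,  9.89950230e-01, -8.97744801e-04, -3.03295955e-04]), 'ft_force': array([-0.13757111, -0.10534968, -0.04485281]), 'moment': array([ 0.00994176,  0.00350859, -0.03583148]), 'grip_width': 0.08671376444457553}
```

View pics/top0.png

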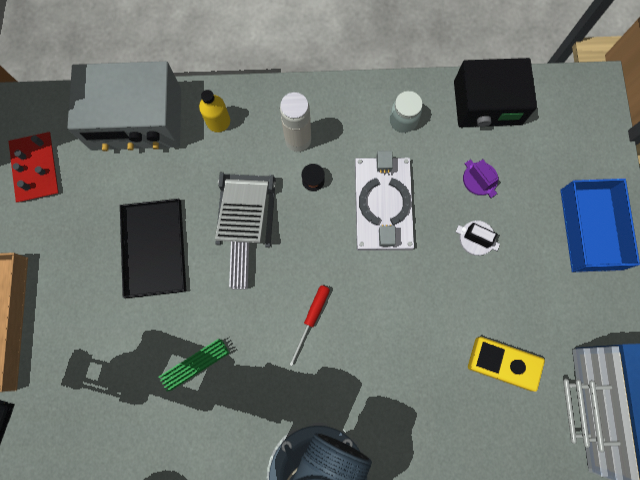

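View pics/side0.png

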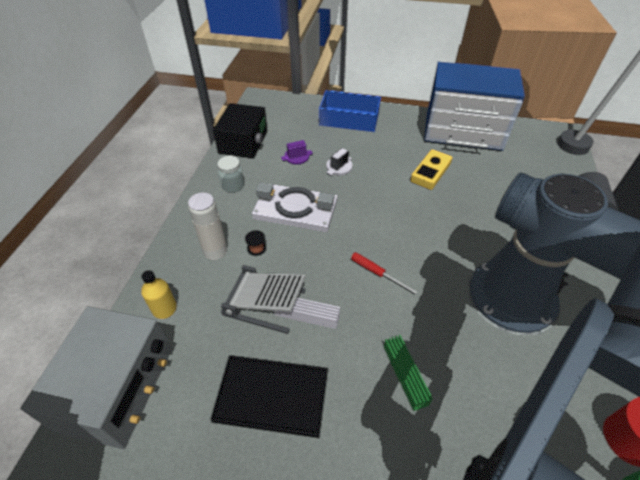

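Top view: the heat sink is silver at (240,268) and its green look-alike is at (195,363). The module is aluminium and black at (479,237), with the purple look-alike at (481,178). Pedal (245,210), jig (385,203), tray (154,248), spool (313,177), can (296,120). I choose the silver and aluminium ones and check them in a close crop.

```bash
sed -i "s/np.array(P\['rotation'\])/R.from_quat(P['rotation']).as_matrix()/g" h.py
python3 - <<'E'
from h import *
im=cv2.imread('pics/top0.png'); s=cv2.imread('pics/side0.png')
def c(im,x,y,w,h): return cv2.resize(im[y:y+h,x:x+w],(400,300),interpolation=cv2.INTER_CUBIC)
a=np.vstack([np.hstack([c(im,440,200,80,60),c(im,190,160,160,120)+0]),np.hstack([c(im,345,145,100,75+0),c(s,210,260,140,105)])])
cv2.imwrite('pics/crop.png',a)
for n,uv,z in [('mod',(479,237),.03),('hs near end',(239,289),.04),('hs far',(241,243),.04),('jig',(385,203),.035),('tray',(154,248),.01),('spool',(313,176),.045)]:
    print(n,atz('top',uv,z).round(3))
E
```

```text
mod [ 0.505 -0.387  0.03 ]
hs near end [0.404 0.161 0.04 ]
hs far [0.509 0.156 0.04 ]
jig [ 0.592 -0.177  0.035]
tray [0.511 0.363 0.01 ]
spool [ 0.661 -0.012  0.045]
```

View pics/crop.png

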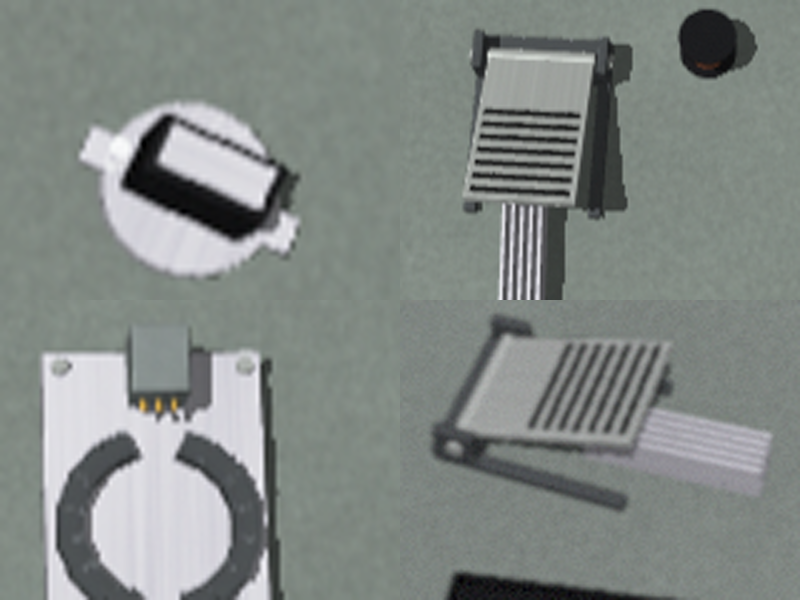

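Crop: the module at (479,237) is aluminium with a black block, and the silver bar sits under the pedal. Both choices hold. Next I go above the bar.

```bash
cat >> h.py <<'E'
def go(p,yaw=None,tilt=None):
    "yaw: world angle (deg) of tool x (tool down); prints shift cm, rotvec deg in tool axes"
    o=robot.get_obs(); Rc=R.from_quat(o['tool_rot'])
    sh=Rc.inv().apply(np.array(p)-o['position'])*100
    rv=np.zeros(3)
    if yaw is not None:
        a=np.radians(yaw); x=np.array([np.cos(a),np.sin(a),0]); z=np.array([0,0,-1.]); T=R.from_matrix(np.c_[x,np.cross(z,x),z])
        rv=np.degrees((Rc.inv()*T).as_rotvec())
    print('pos',o['position'].round(4),'F',o['ft_force'].round(1),'t',round(o['time'],2),'w',round(o['grip_width'],4),'yaw',np.degrees(np.arctan2(*Rc.as_matrix()[[1,0],0])).round(1)); print('shift cm',sh.round(2),'rot',rv.round(2))
E
python3 - <<'E'
from h import *
go([.42,.16,.25],177.3)
P=robot.camera_params('wrist');o=robot.get_obs();Rc=R.from_quat(o['tool_rot'])
print(Rc.inv().apply(P['origin']-o['position']),(Rc.inv()*R.from_quat(P['rotation'])).as_matrix().round(2),P['mtx'])
m=atz('top',(483.4,232.8),.057);f=atz('top',(478,237.6),.012);l1=atz('top',(440+97/5,200+147/5),.01);l2=atz('top',(440+285/5,200+233/5),.01)
print(m,f,l1,l2,np.degrees(np.arctan2(*(l1-l2)[[1,0]])))
E
```

```text
pos [0.1747 0.5994 0.2012] F [-0.1 -0.1 -0. ] t 0.1 w 0.0867 yaw 163.7
shift cm [-35.85 -35.32  -4.83] rot [ -0.1   -0.03 -13.56]
[ 0.08282996 -0.00083635 -0.18285699] [[ 0.   -0.95 -0.3 ]
 [ 1.    0.   -0.  ]
 [ 0.   -0.3   0.95]] [[357.29976387   0.         321.30172571]
 [  0.         357.29976387 242.97322691]
 [  0.           0.           1.        ]]
[ 0.50853677 -0.3897491   0.057     ] [ 0.50778876 -0.38989028  0.012     ] [ 0.52936474 -0.34915907  0.01      ] [ 0.48531722 -0.43222766  0.01      ] 62.06501330090946
```

Request:
apply_moves(series=[[-14,-13.8,-4.8,0,0,0,1],[-14,-13.8,-4.8,0,0,0,1],[-14,-13.8,-4.8,0,0,0,1],[-14,-13.8,-4.8,0,0,0,1],[-14,-13.8,-4.8,0,0,0,1]])

```text
time: 0.52
position: [0.2711, 0.426, 0.2501]
tool_rot: [0.141, 0.99, -0.001, -0.0]
ft_force: [0.7, -0.0, 0.5]
grip_width: 0.0871
```

Request:
apply_moves(series=[[-14,-13.8,0,0,0,0,1],[-14,-13.8,0,0,0,0,1],[-14,-13.8,0,0,0,0,1],[-14,-13.8,0,0,0,0,1],[-14,-13.8,0,0,0,0,1]])

```text
time: 0.93
position: [0.3673, 0.2539, 0.2499]
tool_rot: [0.142, 0.99, -0.0, 0.0]
ft_force: [1.4, -0.3, -0.6]
grip_width: 0.0871
```

Request:
apply_moves(series=[[-7.9,-7.7,0,0,0,-13.5,1],[-7.9,-7.7,0,0,0,-13.5,1],[-7.9,-7.7,0,0,0,-13.5,1],[-7.9,-7.7,0,0,0,-13.5,1],[-7.9,-7.7,0,0,0,-13.5,1]])

```text
time: 1.35
position: [0.4216, 0.1588, 0.2498]
tool_rot: [0.027, 1.0, 0.0, -0.0]
ft_force: [-0.1, 0.9, 0.5]
grip_width: 0.0871
```

Run:
```python
from h import *
go([.42,.16,.25],177.3)
P=robot.camera_params('wrist'); snap('wrist','w1.png'); print(P)
snap('top','t1.png')
```

```text
pos [0.4216 0.1588 0.2498] F [-0.1  0.9  0.5] t 1.35 w 0.0871 yaw 176.9
shift cm [ 0.17  0.11 -0.02] rot [ 0.   -0.04 -0.37]
{'mtx': array([[357.29976387,   0.        , 321.30172571],
       [  0.        , 357.29976387, 242.97322691],
       [  0.        ,   0.        ,   1.        ]]), 'origin': array([0.33877064, 0.16247852, 0.43272487]), 'rotation': array([0.71740539, 0.68018049, 0.10339764, 0.10951224])}
```

View pics/w1.png

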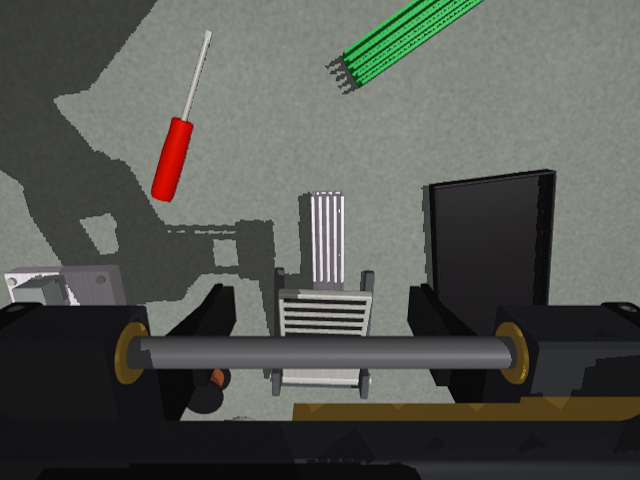

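Run:
```python
from h import *
P=robot.camera_params('wrist')
for uv in [(311,194),(343,193),(315,280),(344,280)]: print(uv,atz('wrist',uv,.04).round(4))
for uv in [(229.6,252),(247.8,252),(229,289),(248,289)]: print(uv,atz('top',uv,.04).round(4))
print('tri',tri([ray('wrist',(327,193.5)),ray('top',(239,289))]))
print('pedal corners', [atz('wrist',u,.085).round(4) for u in [(279,291),(372,291)]], 'rails near', [atz('wrist',u,.012).round(4) for u in [(281,269),(368,271)]])
print('tray top', [atz('wrist',u,.02).round(4) for u in [(424,186),(555,170)]],[atz('top',u,.02).round(4) for u in [(122,207),(182,199),(186,291),(125,297)]])
im=cv2.imread('pics/w1.png'); t=cv2.imread('pics/t1.png')
cv2.imwrite('pics/c2.png',np.hstack([cv2.resize(im[180:300,260:380],(480,480),interpolation=cv2.INTER_CUBIC),cv2.resize(t[140:260,340:420],(320,480),interpolation=cv2.INTER_CUBIC)]))
```

```text
(311, 194) [0.4021 0.1493 0.04  ]
(343, 193) [0.4027 0.1847 0.04  ]
(315, 280) [0.5049 0.1482 0.04  ]
(344, 280) [0.5066 0.1827 0.04  ]
(229.6, 252) [0.4888 0.1821 0.04  ]
(247.8, 252) [0.4873 0.141  0.04  ]
(229, 289) [0.4047 0.1834 0.04  ]
(248, 289) [0.4032 0.141  0.04  ]
tri [ 0.40982282  0.16737589 -0.00364647]
pedal corners [array([0.4965, 0.1111, 0.085 ]), array([0.5013, 0.2099, 0.085 ])] rails near [array([0.4998, 0.105 , 0.012 ]), array([0.5078, 0.2146, 0.012 ])]
tray top [array([0.4025, 0.2792, 0.02  ]), array([0.3915, 0.4273, 0.02  ])] [array([0.6098, 0.4379, 0.02  ]), array([0.6242, 0.2975, 0.02  ]), array([0.4065, 0.2839, 0.02  ]), array([0.3978, 0.4216, 0.02  ])]
```

View pics/c2.png

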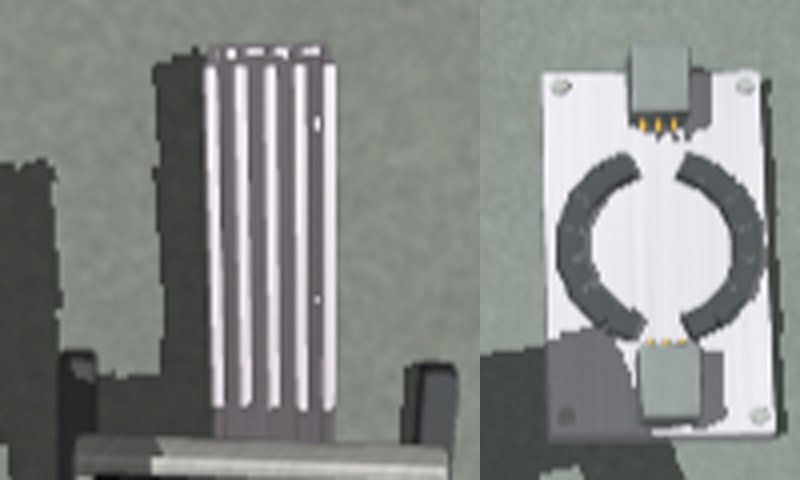

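The bar's top corners in the wrist crop, (311,196) and (344,196), give y = 0.149 to 0.185 at x = 0.4035. The width is 35–36 mm at z = 40 mm, and the top view agrees (y ≈ 0.166). I grip it near x = 0.44.

Request:
apply_moves(series=[[-1.8,0.9,4,0,0,-2.2,1],[-1.8,0.9,8,0,0,-2.2,1],[-1.8,0.9,12,0,0,-2.2,1],[-1.8,0.9,14,0,0,-2.2,1],[-1.8,0.9,14,0,0,-2.2,1]])

```text
time: 1.87
position: [0.4343, 0.1698, 0.1061]
tool_rot: [0.003, 1.0, -0.001, -0.005]
ft_force: [-0.2, -0.2, -0.6]
grip_width: 0.087
```

Request:
apply_moves(series=[[0,0,3,0,0,0,1],[0,0,6,0,0,0,1],[0,0,8.5,0,0,0,1],[0,0,8.5,0,0,0,1],[0,0,8.5,0,0,0,0.3]], newtons=30)

```text
time: 2.28
position: [0.4387, 0.1697, 0.0254]
tool_rot: [0.004, 1.0, -0.0, -0.001]
ft_force: [-0.1, -0.1, 0.2]
grip_width: 0.0847
```

Request:
apply_moves(series=[[0,0,0,0,0,0,0.2],[0,0,0,0,0,0,0.2],[0,0,0,0,0,0,0.2],[0,0,0,0,0,0,0.2],[0,0,0,0,0,0,0.2]])

```text
time: 2.7
position: [0.4398, 0.1688, 0.026]
tool_rot: [0.005, 1.0, 0.0, 0.001]
ft_force: [0.5, -0.6, -0.2]
grip_width: 0.055
```

Request:
apply_moves(series=[[0,0,0,0,0,0,0.2],[0,0,0,0,0,0,0.2],[0,0,0,0,0,0,0.2],[0,0,0,0,0,0,0.2],[0,0,0,0,0,0,0.2]])

```text
time: 3.12
position: [0.4391, 0.1687, 0.025]
tool_rot: [0.005, 1.0, -0.0, -0.0]
ft_force: [-0.1, -0.8, -0.4]
grip_width: 0.0225
```

Request:
apply_moves(series=[[1.5,0,0,0,0,0,0.2],[3,0,0,0,0,0,0.2],[4.5,0,0,0,0,0,0.2],[4.5,0,0,0,0,0,0.2],[4.5,0,0,0,0,0,0.2]])

```text
time: 3.53
position: [0.3939, 0.1692, 0.025]
tool_rot: [0.005, 1.0, -0.0, -0.0]
ft_force: [0.5, -0.1, 0.5]
grip_width: 0.0174
```

Request:
apply_moves(series=[[1.5,0,0,0,0,0,0.2],[3,0,0,0,0,0,0.2],[4,0,0,0,0,0,0.2],[4,0,0,0,0,0,0.2],[4,0,0,0,0,0,0.2]])

```text
time: 3.95
position: [0.3553, 0.1697, 0.0251]
tool_rot: [0.005, 1.0, 0.0, 0.001]
ft_force: [0.9, -0.6, -0.1]
grip_width: 0.0171
```

Run:
```python
from h import *
go([.4,.168,.026],179)
im=robot.camera('side'); cv2.imwrite('pics/s2.png',cv2.resize(im[220:420,160:440,::-1],(700,500)))
```

```text
pos [0.3553 0.1697 0.0251] F [ 0.9 -0.6 -0.1] t 3.95 w 0.0171 yaw 179.5
shift cm [-4.48 -0.13 -0.09] rot [0.01 0.09 0.45]
```

View pics/s2.png

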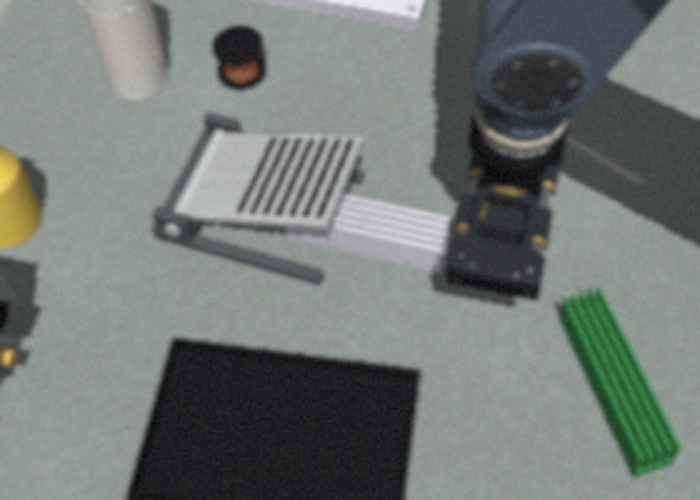

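The fingers closed to 17 mm, so they are not on the 36 mm bar. I check my estimate against the side view.

Run:
```python
from h import *
for X in [(.4035,.149,.04),(.4035,.185,.04),(.4035,.185,0),(.505,.183,.04)]: print(X,proj('side',X).round(1),proj('top',X).round(1))
X=robot.get_obs()['position'];print(proj('side',X),proj('top',X), proj('wrist',X))
for z in(0,.04,.08): print(atz('side',(340,310),z))
im=robot.camera('wrist');t=robot.camera('top')
s0=cv2.imread('pics/side0.png')
a=cv2.resize(im[100:420,140:500,::-1],(400,355)); b=cv2.resize(t[220:340,180:310,::-1],(385,355),interpolation=cv2.INTER_CUBIC)
cv2.imwrite('pics/c3.png',np.hstack([a,b]))
```

```text
(0.4035, 0.149, 0.04) [341.5 307. ] [244.4 289. ]
(0.4035, 0.185, 0.04) [338.7 320.3] [228.3 289.6]
(0.4035, 0.185, 0) [338.2 329.1] [231.1 291.9]
(0.505, 0.183, 0.04) [295.4 311.4] [229.2 245. ]
[360.03869458 321.77726382] [236.14353391 311.32951555] [322.8367381  287.29622522]
[0.4086373  0.13334364 0.        ]
[0.4055306  0.15776576 0.04      ]
[0.40242389 0.18218788 0.08      ]
```

View pics/c3.png

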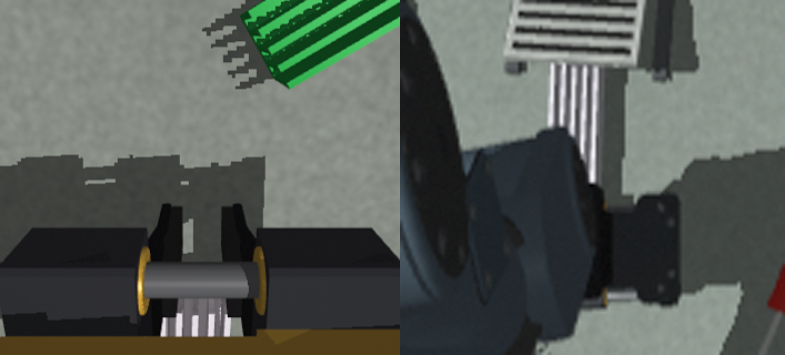

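Request:
apply_moves(series=[[0,0,-4,0,0,0,1],[0,0,-8,0,0,0,1],[0,0,-12,0,0,0,1],[0,0,-16,0,0,0,1],[0,0,-16,0,0,0,1]])

```text
time: 4.52
position: [0.3599, 0.1706, 0.1915]
tool_rot: [0.005, 1.0, 0.001, 0.008]
ft_force: [0.7, 0.0, 0.5]
grip_width: 0.0428
```

Run:
```python
from h import *
go([.44,.167,.2],179)
P=robot.camera_params('wrist'); im=snap('wrist','w2.png')
for x in np.arange(.33,.52,.01):
    r=[]
    for y in np.arange(.13,.21,.004):
        u=proj('wrist',(x,y,.04),P).round().astype(int); r.append(int(im[u[1],u[0]].mean()))
    print(round(x,3),u[1],*r)
```

```text
pos [0.3599 0.1706 0.1915] F [0.7 0.  0.5] t 4.52 w 0.0428 yaw 179.5
shift cm [-8.02 -0.28 -0.72] rot [0.16 0.91 0.46]
0.33 188 141 134 137 140 134 142 137 142 137 143 134 141 137 142 136 136 145 137 137 140
0.34 198 135 137 144 141 133 137 138 134 141 136 139 136 141 140 141 143 142 139 145 144
0.35 209 142 127 138 137 136 134 142 135 137 135 142 139 142 138 134 141 142 142 139 140
0.36 219 65 60 135 142 137 137 141 140 136 139 136 137 136 139 134 138 133 139 138 144
0.37 229 63 63 133 135 136 133 133 137 139 142 140 137 140 144 135 142 135 136 141 139
0.38 239 64 62 136 138 137 138 137 135 132 138 133 140 136 138 141 136 135 132 135 138
0.39 248 63 63 138 140 138 140 136 137 146 135 135 138 136 132 137 140 140 137 138 140
0.4 258 65 65 64 65 61 118 106 117 107 117 109 111 104 129 135 135 138 139 144 139
0.41 267 64 62 63 63 66 186 112 206 113 198 106 231 103 234 141 141 137 137 136 139
0.42 276 65 63 62 66 70 165 121 181 110 182 113 196 194 219 138 141 136 135 140 140
0.43 285 135 63 66 64 71 162 131 121 119 131 121 161 132 180 138 137 139 135 141 140
0.44 294 137 63 65 64 212 96 131 104 129 116 126 111 116 150 134 132 137 139 138 138
0.45 303 139 62 62 64 207 98 237 110 140 101 136 95 130 134 143 134 137 138 139 142
0.46 312 136 65 61 64 237 103 235 109 235 102 155 97 180 135 134 137 142 137 136 140
0.47 320 133 63 63 61 228 104 233 108 233 103 176 96 207 132 134 138 138 137 138 134
0.48 328 58 62 64 62 227 102 231 107 230 107 204 98 232 134 137 135 134 138 138 135
0.49 336 39 40 40 39 34 38 35 38 33 38 34 38 34 36 37 38 65 65 39 34
0.5 344 78 78 78 78 78 78 78 78 79 78 79 78 78 78 79 79 76 76 75 75
0.51 352 103 103 103 102 103 103 104 103 104 104 103 104 98 97 97 97 97 97 97 97
```

View pics/w2.png

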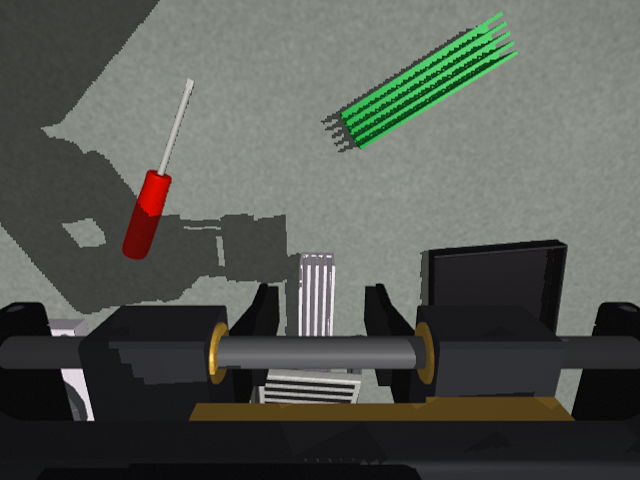

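Request:
apply_moves(series=[[-4,0,-1,0,0,0,1],[-8,-0.2,-1,0,0,0,1],[-8,-0.2,-1,0,0,0,1],[-8,-0.2,-1,0,0,0,1],[-8,-0.2,-1,0,0,0,1]])

```text
time: 4.98
position: [0.433, 0.1664, 0.1936]
tool_rot: [0.005, 1.0, -0.0, -0.002]
ft_force: [0.4, 0.8, -1.3]
grip_width: 0.0798
```

Run:
```python
from h import *
go([.44,.165,.026],178)
P=robot.camera_params('wrist'); im=snap('wrist','w3.png'); s=snap('side','s3.png')
for x in np.arange(.38,.5,.01):
    r=[]
    for y in np.arange(.134,.21,.003):
        u=proj('wrist',(x,y,.04),P).round().astype(int); r.append(int(im[u[1],u[0]].mean()))
    print(round(x,3),*r)
s0=cv2.imread('pics/side0.png');s=s[:,:,::-1]
c=lambda a:cv2.resize(a[260:360,200:360],(400,250),interpolation=cv2.INTER_CUBIC)
cv2.imwrite('pics/c4.png',np.vstack([np.hstack([c(s0),c(s)]),cv2.resize(im[150:390,160:480,::-1],(400,300)).repeat(2,1)]))
```

```text
pos [0.433  0.1664 0.1936] F [ 0.4  0.8 -1.3] t 4.98 w 0.0798 yaw 179.4
shift cm [-0.77 -0.13 16.76] rot [-0.03 -0.23  1.41]
0.38 134 131 135 134 135 130 134 133 136 136 137 135 139 136 136 140 140 134 137 133 130 136 136 138 133 138
0.39 136 137 141 134 135 136 133 135 136 134 139 137 133 136 133 132 139 138 141 136 135 132 135 131 135 135
0.4 136 136 137 133 137 135 129 129 137 141 137 133 136 137 137 132 135 134 137 135 136 135 133 133 135 137
0.41 60 64 63 65 104 236 106 149 234 113 243 104 109 242 101 99 237 132 135 134 140 135 140 142 141 137
0.42 59 61 60 62 115 233 106 171 222 107 239 109 105 240 102 118 238 140 140 138 135 134 134 137 141 140
0.43 56 63 62 64 123 231 104 239 97 104 238 110 110 237 101 110 234 140 136 135 135 133 135 134 139 143
0.44 62 68 66 64 123 79 104 237 104 111 236 111 128 233 104 153 219 134 137 139 135 133 135 135 134 138
0.45 64 65 64 62 239 80 104 235 107 114 232 111 136 228 108 184 176 137 131 137 138 141 140 136 138 140
0.46 61 62 61 60 237 81 102 233 109 123 228 109 154 192 107 238 128 138 138 137 137 134 134 140 143 136
0.47 64 62 60 64 236 85 106 230 109 127 225 109 196 141 103 235 134 136 131 135 138 141 134 137 140 140
0.48 64 63 61 60 226 102 108 227 108 136 221 107 224 91 224 231 132 136 136 136 135 137 134 135 135 137
0.49 60 62 63 61 223 103 184 173 106 231 188 105 232 94 187 228 135 136 136 139 129 135 135 133 135 133
```

View pics/c4.png

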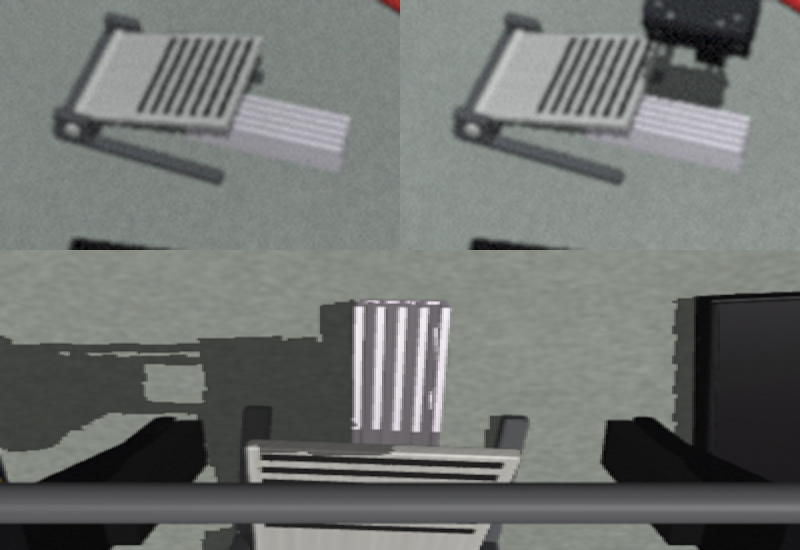

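The bar has not moved (near end 0.4035, y 0.149–0.182 at x = 0.43). I retry more slowly and stop mid-close to look.

Request:
apply_moves(series=[[-0.2,-0.2,4,0,0,1.4,1],[-0.2,-0.2,8,0,0,1.4,1],[-0.2,-0.2,12,0,0,1.4,1],[-0.2,-0.2,16,0,0,1.4,1],[-0.2,-0.2,16.8,0,0,1.4,1]])

```text
time: 5.5
position: [0.4308, 0.1642, 0.0219]
tool_rot: [0.017, 1.0, -0.001, -0.006]
ft_force: [-0.3, -0.4, -0.1]
grip_width: 0.0872
```

Request:
apply_moves(series=[[0,0,0,0,0,0,1],[0,0,0,0,0,0,1],[0,0,0,0,0,0,0.35],[0,0,0,0,0,0,0.35],[0,0,0,0,0,0,0.35]], newtons=30)

```text
time: 5.92
position: [0.4377, 0.165, 0.0292]
tool_rot: [0.017, 1.0, 0.0, 0.002]
ft_force: [-0.2, -0.2, -0.3]
grip_width: 0.0744
```

Request:
apply_moves(series=[[0,0,0,0,0,0,0.35],[0,0,0,0,0,0,0.35],[0,0,0,0,0,0,0.35],[0,0,0,0,0,0,0.35],[0,0,0,0,0,0,0.35]])

```text
time: 6.33
position: [0.4361, 0.1647, 0.0271]
tool_rot: [0.017, 1.0, 0.0, 0.0]
ft_force: [-1.3, -0.5, 0.2]
grip_width: 0.0418
```

Request:
apply_moves(series=[[0,0,0,0,0,0,0.35],[0,0,0,0,0,0,0.35],[0,0,0,0,0,0,0.35],[0,0,0,0,0,0,0.35]])

```text
time: 6.67
position: [0.4361, 0.1647, 0.0269]
tool_rot: [0.017, 1.0, -0.0, -0.0]
ft_force: [-0.1, -0.1, 0.1]
grip_width: 0.0309
```

Run:
```python
from h import *
go([.44,.165,.026],178)
print(robot.get_obs()['moment'],robot.camera_params('wrist'))
w=snap('wrist','w4.png'); s=snap('side','s4.png');t=snap('top','t4.png')
c=lambda a,x,y:cv2.resize(a[y:y+120,x:x+160,::-1],(400,300),interpolation=cv2.INTER_CUBIC)
cv2.imwrite('pics/c5.png',np.hstack([c(s,240,250),cv2.resize(w[200:440,160:480,::-1],(400,300))]))
```

```text
pos [0.4361 0.1647 0.0269] F [-0.1 -0.1  0.1] t 6.67 w 0.0309 yaw 178.0
shift cm [-0.39  0.04  0.09] rot [-0.   -0.01  0.04]
[ 0.04131851  0.04340109 -0.01705828] {'mtx': array([[357.29976387,   0.        , 321.30172571],
       [  0.        , 357.29976387, 242.97322691],
       [  0.        ,   0.        ,   1.        ]]), 'origin': array([0.35310257, 0.16681959, 0.20985029]), 'rotation': array([0.71075252, 0.68708913, 0.10453157, 0.1086855 ])}
```

View pics/c5.png

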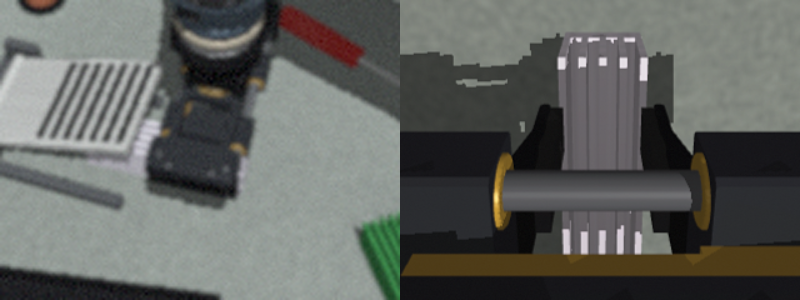

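Request:
apply_moves(series=[[0,0,0.5,0,0,0,0],[0,0,0.5,0,0,0,0],[0,0,0.5,0,0,0,0],[0,0,0.5,0,0,0,0],[0,0,0.5,0,0,0,0]], newtons=40)

```text
time: 7.23
position: [0.4361, 0.1647, 0.022]
tool_rot: [0.017, 1.0, -0.0, -0.0]
ft_force: [-0.5, -0.4, 0.2]
grip_width: 0.0054
```

Request:
apply_moves(series=[[0,0,0,0,0,0,0],[0,0,0,0,0,0,0],[0,0,0,0,0,0,0],[0,0,0,0,0,0,0]])

```text
time: 7.57
position: [0.4362, 0.1648, 0.0221]
tool_rot: [0.017, 1.0, 0.0, 0.0]
ft_force: [-0.2, 0.2, -0.7]
grip_width: 0.0005
```

Run:
```python
from h import *
go([.44,.165,.026],178)
P=robot.camera_params('wrist');w=snap('wrist','w5.png'); a=cv2.imread('pics/w4.png')
for v in (285,300,310,320):
    for im in (a,w[:,:,::-1]): print(v,*im[v,270:380:4].mean(1).astype(int))
```

```text
pos [0.4362 0.1648 0.0221] F [-0.2  0.2 -0.7] t 7.57 w 0.0005 yaw 178.0
shift cm [-0.38  0.04 -0.39] rot [0.   0.01 0.04]
285 59 12 12 53 54 97 84 100 102 105 86 106 101 104 106 105 85 104 99 101 86 87 52 54 11 7 61 77
285 60 59 59 60 85 102 83 96 95 9 13 86 81 175 85 88 11 6 90 101 79 230 66 59 59 60 59 59
300 10 9 16 18 16 41 82 100 102 103 85 105 100 103 105 103 85 103 100 90 87 13 17 17 15 9 6 132
300 57 59 62 59 68 100 82 97 6 10 10 16 16 56 17 16 10 9 65 99 82 101 54 59 57 58 58 59
310 10 15 18 18 14 27 82 101 101 103 84 105 100 103 104 104 86 103 99 86 92 15 15 16 16 13 10 9
310 23 22 22 24 22 24 23 22 24 9 16 16 14 56 15 18 14 10 22 21 22 22 22 22 23 22 23 20
320 12 16 15 17 15 16 84 96 100 102 83 104 100 103 104 103 86 102 99 82 101 13 16 17 16 17 7 6
320 23 22 23 21 23 21 22 24 30 7 15 18 16 55 17 14 14 8 23 23 22 23 22 22 22 22 23 23
```

Reading and image both show that the fingers closed to 0 through the bar at full pad height. I test whether there is anything solid lower down, and what a sideways push does.

Request:
apply_moves(series=[[0,0,0,0,0,0,0.7],[0,0,0,0,0,0,0.7],[0,0,0,0,0,0,0.7],[0,0,0,0,0,0,0.7],[0,0,0,0,0,0,0.7]])

```text
time: 8.03
position: [0.4362, 0.1647, 0.0221]
tool_rot: [0.017, 1.0, 0.0, 0.0]
ft_force: [-0.1, 0.1, 0.4]
grip_width: 0.0258
```

Request:
apply_moves(series=[[0,0,0,0,0,0,0.7],[0,0,0.1,0,0,0,0.7],[0,0,0.2,0,0,0,0.7],[0,0,0.25,0,0,0,0.7],[0,0,0.25,0,0,0,0.7]])

```text
time: 8.45
position: [0.436, 0.1647, 0.0194]
tool_rot: [0.017, 1.0, -0.0, -0.0]
ft_force: [0.2, 0.1, -0.4]
grip_width: 0.0572
```

Request:
apply_moves(series=[[0,0,0,0,0,0,0.3],[0,0,0,0,0,0,0.3],[0,0,0,0,0,0,0.3],[0,0,0,0,0,0,0.3],[0,0,0,0,0,0,0.3]])

```text
time: 8.87
position: [0.4362, 0.1648, 0.0196]
tool_rot: [0.017, 1.0, 0.0, 0.0]
ft_force: [-0.5, 2.3, -0.1]
grip_width: 0.0354
```

Request:
apply_moves(series=[[0,0,0,0,0,0,0.3],[0,1,0,0,0,0,0.3],[0,1.5,0,0,0,0,0.3],[0,1.5,0,0,0,0,0.3],[0,1.5,0,0,0,0,0.3]])

```text
time: 9.28
position: [0.4368, 0.1793, 0.0204]
tool_rot: [0.016, 1.0, -0.001, 0.0]
ft_force: [-0.7, -6.3, 9.4]
grip_width: 0.0265
```

Run:
```python
from h import *
go([.44,.165,.026],178)
P=robot.camera_params('wrist');w=snap('wrist','w6.png')
for x in (.406,.412,.418):
    r=[]
    for y in np.arange(.134,.21,.003):
        u=proj('wrist',(x,y,.04),P).round().astype(int); r.append(int(w[u[1],u[0]].mean()))
    print(x,*r)
```

```text
pos [0.4368 0.1793 0.0204] F [-0.7 -6.3  9.4] t 9.28 w 0.0265 yaw 178.2
shift cm [-0.37 -1.42 -0.56] rot [-0.09  0.03  0.18]
0.406 130 131 132 63 62 63 107 86 103 109 109 109 91 110 112 101 86 114 129 128 134 134 137 142 106 104
0.412 60 61 61 60 63 64 230 87 237 87 109 107 93 108 108 101 84 101 63 63 62 62 61 62 63 60
0.418 60 60 101 62 63 70 106 86 107 85 109 107 108 109 107 102 86 109 61 65 66 61 61 62 65 61
```

There is contact only at the very bottom: the bar stopped the tips at 35 mm and shifted about 4 mm. The solid part for the fingers is apparently a thin layer at the bench. I re-centre and pinch with the tips at bench level.

Request:
apply_moves(series=[[0,0,-0.8,0,0,0,0.7],[0,-0.6,-0.8,0,0,0,0.7],[0,-1.2,-0.8,0,0,0,0.7],[0,-1.2,-0.8,0,0,0,0.7],[0,-1.2,-0.8,0,0,0,0.7]], newtons=50)

```text
time: 9.75
position: [0.436, 0.1674, 0.0273]
tool_rot: [0.018, 1.0, 0.0, -0.0]
ft_force: [-0.4, -0.0, 0.2]
grip_width: 0.0517
```

Request:
apply_moves(series=[[0,0,0,0,0,0,0.7],[0,0,0.3,0,0,0,0.7],[0,0,0.6,0,0,0,0.7],[0,0,0.85,0,0,0,0.7],[0,0,0.85,0,0,0,0.7]])

```text
time: 10.17
position: [0.4358, 0.1678, 0.0184]
tool_rot: [0.017, 1.0, -0.0, -0.001]
ft_force: [-0.7, -0.1, 1.0]
grip_width: 0.0605
```

Request:
apply_moves(series=[[0,0,0,0,0,0,0.2],[0,0,0,0,0,0,0.2],[0,0,0,0,0,0,0.2],[0,0,0,0,0,0,0.2],[0,0,0,0,0,0,0.2]])

```text
time: 10.58
position: [0.4361, 0.1675, 0.0192]
tool_rot: [0.017, 1.0, -0.0, -0.0]
ft_force: [-0.8, -1.1, 0.1]
grip_width: 0.0353
```

Request:
apply_moves(series=[[0,0,0,0,0,0,0.2],[0,0,0,0,0,0,0.2],[0,0,0,0,0,0,0.2]])

```text
time: 10.83
position: [0.4368, 0.1678, 0.0199]
tool_rot: [0.017, 1.0, 0.0, 0.001]
ft_force: [0.0, -0.3, 6.3]
grip_width: 0.0197
```

Run:
```python
from h import *
go([.36,.165,.02],178)
```

```text
pos [0.4368 0.1678 0.0199] F [ 0.  -0.3  6.3] t 10.83 w 0.0197 yaw 178.0
shift cm [ 7.66 -0.54 -0.02] rot [0.01 0.09 0.04]
```

Request:
apply_moves(series=[[0,0,-0.8,0,0,0,0.7],[0,0,-0.8,0,0,0,0.7],[0,0,-0.8,0,0,0,0.7],[0,0,-0.8,0,0,0,0.7],[0,0,-0.8,0,0,0,0.7]], newtons=8)

```text
time: 11.25
position: [0.4361, 0.1677, 0.0269]
tool_rot: [0.017, 1.0, -0.0, -0.0]
ft_force: [-0.3, 0.9, -0.7]
grip_width: 0.0455
```

Request:
apply_moves(series=[[0,0,0,0,0,0,0.7],[0,0,0.3,0,0,0,0.7],[0,0,0.6,0,0,0,0.7],[0,0,0.8,0,0,0,0.7],[0,0,0.8,0,0,0,0.7]])

```text
time: 11.67
position: [0.4358, 0.1677, 0.0184]
tool_rot: [0.017, 1.0, -0.0, -0.001]
ft_force: [0.7, 0.5, 0.3]
grip_width: 0.0606
```

Request:
apply_moves(series=[[0,0,0.05,0,0,0,0.7],[0,0,0.1,0,0,0,0.7],[0,0,0.15,0,0,0,0.7],[0,0,0.15,0,0,0,0.7],[0,0,0.15,0,0,0,0.7]])

```text
time: 12.08
position: [0.4363, 0.1677, 0.0176]
tool_rot: [0.017, 1.0, 0.0, 0.0]
ft_force: [-0.1, -0.6, -0.8]
grip_width: 0.0609
```

Request:
apply_moves(series=[[0,0,0.1,0,0,0,0.7],[0,0,0.2,0,0,0,0.7],[0,0,0.3,0,0,0,0.7],[0,0,0.3,0,0,0,0.7],[0,0,0.3,0,0,0,0.7]])

```text
time: 12.5
position: [0.4362, 0.1677, 0.0145]
tool_rot: [0.017, 1.0, -0.0, -0.0]
ft_force: [-0.5, -0.1, -0.5]
grip_width: 0.061
```

The reading says the tips are 4.5 mm below the bench, yet there is no force. In the wrist image the tips appear at row ~284, where tips 19 mm ahead of the TCP would be near row 258. So the real tips are about 39 mm shorter than stated, and what I hit earlier was the bar's top at 40 mm. I correct for this: true grasp z = reported z + 0.039. Now I lower gently.

Request:
apply_moves(series=[[0,0,0.6,0,0,0,0.7],[0,0,1.2,0,0,0,0.7],[0,0,1.8,0,0,0,0.7],[0,0,1.8,0,0,0,0.7],[0,0,1.8,0,0,0,0.7]], newtons=30)

```text
time: 12.92
position: [0.4357, 0.1677, -0.0041]
tool_rot: [0.017, 1.0, -0.0, -0.001]
ft_force: [-0.0, -1.1, 0.2]
grip_width: 0.061
```

Request:
apply_moves(series=[[0,0,0.3,0,0,0,0.7],[0,0,0.6,0,0,0,0.7],[0,0,0.9,0,0,0,0.7],[0,0,0.9,0,0,0,0.3],[0,0,0.9,0,0,0,0.3]])

```text
time: 13.33
position: [0.4361, 0.1677, -0.0126]
tool_rot: [0.017, 1.0, -0.0, -0.0]
ft_force: [0.3, 0.7, 0.4]
grip_width: 0.054
```

Request:
apply_moves(series=[[0,0,0,0,0,0,0.3],[0,0,0,0,0,0,0.3],[0,0,0,0,0,0,0.3],[0,0,0,0,0,0,0.3],[0,0,0,0,0,0,0.3]])

```text
time: 13.75
position: [0.4363, 0.1677, -0.0123]
tool_rot: [0.017, 1.0, -0.0, 0.0]
ft_force: [0.4, 0.1, 0.8]
grip_width: 0.0359
```

Gripped at 35.9 mm. Draw it out 8 cm, then regrip at its middle.

Request:
apply_moves(series=[[1.5,0,0,0,0,0,0.3],[3,0,0,0,0,0,0.3],[4.5,0,0,0,0,0,0.3],[6,0,0,0,0,0,0.3],[7,0,0,0,0,0,0.3]])

```text
time: 14.17
position: [0.3656, 0.1702, -0.0123]
tool_rot: [0.017, 1.0, 0.0, 0.0]
ft_force: [1.7, 0.3, -2.2]
grip_width: 0.0359
```

Request:
apply_moves(series=[[1,0,0,0,0,0,0.3],[1,0,0,0,0,0,0.3],[1,0,0,0,0,0,0.7],[1,0,0,0,0,0,0.7],[1,0,0,0,0,0,0.7]])

```text
time: 14.58
position: [0.3574, 0.1706, -0.0125]
tool_rot: [0.017, 1.0, 0.0, 0.001]
ft_force: [0.2, 0.2, -0.3]
grip_width: 0.0488
```

Run:
```python
from h import *
go([.4,.169,-.012],178)
P=robot.camera_params('wrist');w=snap('wrist','w7.png')
for x in np.arange(.31,.35,.005):
    r=[]
    for y in np.arange(.134,.21,.003):
        u=proj('wrist',(x,y,.04),P).round().astype(int); r.append(int(w[u[1],u[0]].mean()))
    print(round(x,3),*r)
```

```text
pos [ 0.3574  0.1706 -0.0125] F [ 0.2  0.2 -0.3] t 14.58 w 0.0488 yaw 178.0
shift cm [-4.26 -0.01 -0.04] rot [0.02 0.08 0.03]
0.31 132 133 137 135 133 136 132 128 132 132 128 127 132 133 133 136 137 136 132 139 132 129 138 136 135 135
0.315 133 133 137 128 133 143 63 63 110 219 104 143 122 128 114 100 112 113 140 132 140 128 140 137 136 138
0.32 133 133 132 128 61 61 63 120 135 104 116 110 115 107 109 113 105 113 132 135 133 133 130 134 106 107
0.325 63 64 62 63 64 63 63 228 86 117 229 109 198 107 106 170 107 86 109 64 64 66 63 63 65 64
0.33 101 130 101 65 65 60 58 227 88 186 225 109 228 106 100 107 107 85 107 65 64 65 66 61 62 61
0.335 60 62 64 12 15 17 61 107 89 107 85 106 108 109 89 107 107 85 108 17 18 11 64 63 65 63
0.34 61 63 9 12 16 18 69 98 103 192 83 107 226 110 85 107 105 87 105 15 17 10 12 66 62 63
0.345 54 9 9 17 15 17 95 99 101 107 87 105 106 110 85 107 103 99 103 16 17 16 11 10 60 58
```

Request:
apply_moves(series=[[-1.5,0,0,0,0,0,0.7],[-3,0,0,0,0,0,0.7],[-4,0,0,0,0,0,0.7],[-4,0,0,0,0,0,0.7],[-4,0,0,0,0,0,0.3]], newtons=40)

```text
time: 15.05
position: [0.3966, 0.169, -0.0125]
tool_rot: [0.017, 1.0, 0.0, 0.0]
ft_force: [-0.2, 0.5, 0.4]
grip_width: 0.0585
```

Request:
apply_moves(series=[[0,0,0,0,0,0,0.3],[0,0,0,0,0,0,0.3],[0,0,0,0,0,0,0.3],[0,0,0,0,0,0,0.3],[0,0,0,0,0,0,0.3]])

```text
time: 15.47
position: [0.3954, 0.169, -0.0125]
tool_rot: [0.017, 1.0, -0.0, -0.001]
ft_force: [0.1, -0.5, -0.2]
grip_width: 0.0359
```

Request:
apply_moves(series=[[0,0,-2,0,0,0,0.3],[0,0,-5,0,0,0,0.3],[0,0,-8,0,0,0,0.3],[0,0,-11,0,0,0,0.3],[0,0,-12,0,0,0,0.3]])

```text
time: 15.88
position: [0.3973, 0.1695, 0.1104]
tool_rot: [0.017, 1.0, 0.0, 0.002]
ft_force: [0.5, -0.6, -4.6]
grip_width: 0.0359
```

Request:
apply_moves(series=[[-2,3.5,0,0,0,0,0.3],[-4,7,0,0,0,0,0.3],[-6,10.5,0,0,0,0,0.3],[-8,14,0,0,0,0,0.3],[-10.5,17.5,0,0,0,0,0.3]])

```text
time: 16.3
position: [0.5047, 0.3407, 0.1066]
tool_rot: [0.017, 1.0, -0.001, -0.002]
ft_force: [-0.4, -0.3, -3.7]
grip_width: 0.0354
```

Request:
apply_moves(series=[[0,2,0,0,0,-5.8,0.3],[0,2,0,0,0,-5.8,0.3],[0,2,0,0,0,-5.8,0.3],[0,2,0,0,0,-5.8,0.3]])

```text
time: 16.63
position: [0.5049, 0.3581, 0.1062]
tool_rot: [-0.033, 0.999, -0.001, -0.002]
ft_force: [0.3, -0.5, -3.4]
grip_width: 0.0359
```

Run:
```python
from h import *
go([.5096,.3602,-.0075],183.8)
print(robot.get_obs()['moment'])
```

```text
pos [0.5049 0.3581 0.1062] F [ 0.3 -0.5 -3.4] t 16.63 w 0.0359 yaw -176.2
shift cm [-0.53  0.2  11.37] rot [-0.12 -0.24  0.02]
[ 0.02774598  0.01165769 -0.05516528]
```

Request:
apply_moves(series=[[-0.4,0.2,4,0,0,0,0.3],[-0.4,0.2,8,0,0,0,0.3],[-0.4,0.2,10,0,0,0,0.3],[-0.4,0.2,10.9,0,0,0,0.3],[-0.4,0.2,11.2,0,0,0,0.3]])

```text
time: 17.05
position: [0.5089, 0.3595, -0.0065]
tool_rot: [-0.033, 0.999, -0.001, -0.003]
ft_force: [-0.2, 0.1, -1.8]
grip_width: 0.0356
```

Request:
apply_moves(series=[[0,0,0.1,0,0,0,0.3],[0,0,0.1,0,0,0,0.6],[0,0,0.1,0,0,0,0.6],[0,0,0.1,0,0,0,0.6],[0,0,0.1,0,0,0,0.6]])

```text
time: 17.47
position: [0.5122, 0.3623, -0.0035]
tool_rot: [-0.034, 0.999, 0.001, 0.002]
ft_force: [-0.3, -0.6, -0.8]
grip_width: 0.0505
```

Request:
apply_moves(series=[[0,0,-3,0,0,0,0.6],[0,0,-7,0,0,0,0.8],[0,0,-11,0,0,0,0.9],[0,0,-15,0,0,0,0.9],[0,0,-19,0,0,0,0.9]])

```text
time: 17.88
position: [0.5108, 0.3616, 0.1874]
tool_rot: [-0.034, 0.999, 0.0, 0.001]
ft_force: [0.3, 0.9, -0.4]
grip_width: 0.0711
```

Run:
```python
from h import *
go([.508,-.390,.2],62+0)
go([.508,-.390,.2],242)
w=snap('wrist','w8.png');snap('top','t8.png')
P=robot.camera_params('wrist')
for y in np.arange(.30,.43,.01):
    print(round(y,3),*[int(w[tuple(proj('wrist',(x,y,.044),P).round().astype(int)[::-1])].mean()) for x in np.arange(.38,.56,.01)])
```

```text
pos [0.5108 0.3616 0.1874] F [ 0.3  0.9 -0.4] t 17.88 w 0.0711 yaw -176.2
shift cm [  5.32 -74.97  -1.3 ] rot [9.0000e-02 1.0000e-02 1.2185e+02]
pos [0.5108 0.3616 0.1874] F [ 0.3  0.9 -0.4] t 17.88 w 0.0711 yaw -176.2
shift cm [  5.32 -74.97  -1.3 ] rot [-1.000e-02  8.000e-02 -5.815e+01]
0.3 144 148 153 147 18 24 42 38 24 41 70 73 72 70 70 71 72 71 72
0.31 144 147 150 143 41 41 40 39 39 39 37 36 36 27 15 15 17 15 15
0.32 147 144 147 145 43 43 42 41 40 39 38 37 37 33 18 18 18 18 15
0.33 142 147 145 148 44 43 43 42 20 29 16 36 19 38 19 18 17 19 15
0.34 154 150 150 153 47 45 44 19 20 20 20 19 19 18 16 17 16 17 17
0.35 151 140 149 83 50 48 47 220 119 121 117 117 117 117 90 218 192 239 238
0.36 143 150 147 83 51 49 49 224 243 165 121 123 119 122 121 120 116 117 97
0.37 154 152 147 38 54 51 50 253 252 252 254 176 135 141 121 117 118 116 116
0.38 152 154 147 44 56 55 53 40 93 214 252 252 250 252 202 126 137 138 104
0.39 149 148 148 33 57 56 55 53 52 50 48 46 43 42 42 39 39 37 36
0.4 146 154 153 15 59 59 57 55 52 51 50 47 45 42 42 41 40 38 38
0.41 146 150 149 17 63 61 59 58 55 52 51 48 47 44 43 42 40 38 37
0.42 154 152 153 25 20 19 19 20 16 18 51 50 46 44 44 43 40 39 38
```

The bar lies in the tray (wrist view: y 0.345–0.383, near end x ≈ 0.44; tray interior x 0.405–0.615). On to the module.

Request:
apply_moves(series=[[0.2,-3.7,-0.5,0,0,6,1],[0.5,-7.5,-1,0,0,12,1],[0.8,-11.3,-1,0,0,18,1],[1,-15,-1,0,0,24,1],[1.2,-18.8,-1,0,0,30.4,1]])

```text
time: 18.4
position: [0.511, 0.1719, 0.195]
tool_rot: [0.232, 0.973, 0.0, 0.0]
ft_force: [1.0, -1.1, -0.3]
grip_width: 0.0866
```

Request:
apply_moves(series=[[-1.7,-3.4,0,0,0,6,1],[-3.4,-6.7,0,0,0,12,1],[-5,-10,0,0,0,18,1],[-6.7,-13.4,0,0,0,24,1],[-8.4,-16.8,0,0,0,30.4,1]])

```text
time: 18.82
position: [0.5111, -0.0162, 0.1948]
tool_rot: [0.479, 0.878, 0.0, 0.0]
ft_force: [1.1, -1.1, -0.1]
grip_width: 0.0869
```

Request:
apply_moves(series=[[-3.2,-2,0,0,0,6,1],[-6.3,-4.1,0,0,0,12,1],[-9.5,-6.1,0,0,0,18,1],[-12.6,-8.2,0,0,0,24,1],[-15.8,-10.2,0,0,0,30.4,1]])

```text
time: 19.23
position: [0.5115, -0.2043, 0.1948]
tool_rot: [0.693, 0.721, 0.0, 0.0]
ft_force: [0.3, 0.5, 1.3]
grip_width: 0.0868
```

Request:
apply_moves(series=[[-3.8,-0.2,0,0,0,6,1],[-7.5,-0.3,0,0,0,12,1],[-11.3,-0.5,0,0,0,18,1],[-15,-0.7,0,0,0,24,1],[-18.8,-0.8,0,0,0,30.4,1]])

```text
time: 19.65
position: [0.5122, -0.3923, 0.1946]
tool_rot: [0.858, 0.514, 0.0, -0.0]
ft_force: [0.3, -0.8, -0.1]
grip_width: 0.0871
```

Request:
apply_moves(series=[[0,0,0,0,0,0,1],[0,0,0,0,0,0,1]])

```text
time: 19.82
position: [0.5123, -0.393, 0.1942]
tool_rot: [0.857, 0.516, 0.0, 0.0]
ft_force: [-0.2, 1.0, 1.2]
grip_width: 0.0869
```

Run:
```python
from h import *
go([.508,-.390,.03],62)
print(robot.get_obs()['q'].round(2))
P=robot.camera_params('wrist');w=snap('wrist','w9.png')
for X in [(.508,-.390,.057),(.508,-.39,.012)]: print(proj('wrist',X,P))
cv2.imwrite('pics/c6.png',np.hstack([cv2.resize(w[120:360,200:440,::-1],(480,480),interpolation=cv2.INTER_CUBIC),cv2.resize(robot.camera('top')[150:270,345:425,::-1],(320,480),interpolation=cv2.INTER_CUBIC)]))
```

```text
pos [ 0.5123 -0.393   0.1942] F [-0.2  1.   1.2] t 19.82 w 0.0869 yaw 62.1
shift cm [ 0.07 -0.53 16.42] rot [0.03 0.   0.09]
[-0.83  0.56  1.39  0.    1.19 -0.34]
[315.76752362 222.61942375]
[316.40736316 211.99899259]
```

View pics/c6.png

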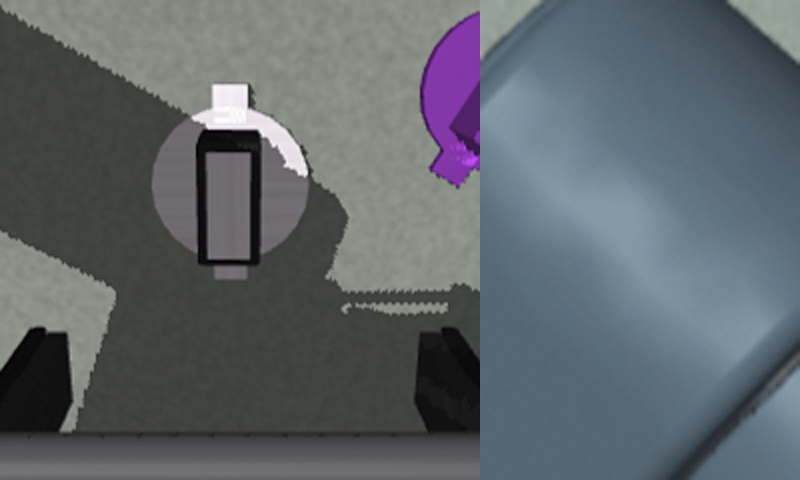

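Last close view (crop): the module's plate centre is at wrist pixel (314,223), predicted (316,223). Both lugs are vertical in the picture, so the yaw of 62° is right. Purple lies well to the right. I descend (true z = reported + 0.039) and grip.

Request:
apply_moves(series=[[0.1,-0.7,4,0,0,0,1],[0.1,-0.7,8,0,0,0,1],[0.1,-0.7,11,0,0,0,1],[0.1,-0.7,13,0,0,0,1],[0.1,-0.7,13,0,0,0,1]], newtons=40)

```text
time: 20.33
position: [0.5045, -0.3816, 0.06]
tool_rot: [0.855, 0.518, -0.001, -0.005]
ft_force: [-1.0, 0.2, -0.2]
grip_width: 0.087
```

Request:
apply_moves(series=[[0,0,2,0,0,0,1],[0,0,4,0,0,0,1],[0,0,6,0,0,0,1],[0,0,6.5,0,0,0,1],[0,0,6.5,0,0,0,0.2]])

```text
time: 20.75
position: [0.507, -0.3853, -0.0005]
tool_rot: [0.856, 0.517, -0.0, -0.001]
ft_force: [-0.2, 0.7, 0.9]
grip_width: 0.0849
```

Request:
apply_moves(series=[[0,0,0,0,0,0,0.2],[0,0,0,0,0,0,0.2],[0,0,0,0,0,0,0.2],[0,0,0,0,0,0,0.2],[0,0,0,0,0,0,0.2]])

```text
time: 21.17
position: [0.5075, -0.3871, 0.0005]
tool_rot: [0.856, 0.517, 0.0, 0.001]
ft_force: [-0.6, -0.7, 0.2]
grip_width: 0.055
```

Request:
apply_moves(series=[[0,0,0,0,0,0,0.2],[0,0,0,0,0,0,0.2],[0,0,0,0,0,0,0.2],[0,0,0,0,0,0,0.2],[0,0,0,0,0,0,0.2]])

```text
time: 21.58
position: [0.5073, -0.3869, -0.0004]
tool_rot: [0.856, 0.517, 0.0, 0.0]
ft_force: [-0.2, 0.6, 0.2]
grip_width: 0.0298
```

Run:
```python
from h import *
go([.508,-.390,.03],62)
# jig geometry from top0: ring as ellipse fit of dark pixels at z=.037; block edges
im=cv2.imread('pics/top0.png'); g=cv2.cvtColor(im,cv2.COLOR_BGR2GRAY)
roi=g[172:232,352:418]; m=(roi<100).astype(np.uint8)
n,l,s,c=cv2.connectedComponentsWithStats(m)
for i in range(1,n):
    if s[i,4]>60: print(s[i],c[i]+[352,172])
# white block mask
hsv=cv2.cvtColor(im,cv2.COLOR_BGR2HSV); B=((hsv[...,2]>190)&(hsv[...,1]<40)).astype(np.uint8); B2=np.zeros_like(B);B2[150:255,350:420]=B[150:255,350:420]
r=cv2.minAreaRect(cv2.findNonZero(B2)); bp=cv2.boxPoints(r); W=[atz('top',p,.025) for p in bp]; print(r,np.round(W,4),np.mean(W,0))
for a,b in((0,1),(1,2),(2,3),(3,0)): d=W[b]-W[a]; print(np.linalg.norm(d).round(4),np.degrees(np.arctan2(d[1],d[0])).round(2))
```

```text
pos [ 5.073e-01 -3.869e-01 -4.000e-04] F [-0.2  0.6  0.2] t 21.58 w 0.0298 yaw 62.2
shift cm [-0.24  0.21 -3.04] rot [0.03 0.   0.23]
[ 37   0  27  60 570] [404.12982456 201.21754386]
[  7   7  21  46 414] [367.82125604 201.62560386]
((384.08001708984375, 202.52090454101562), (90.24942779541016, 55.98554611206055), 88.69805145263672) [[ 0.7091 -0.1137  0.025 ]
 [ 0.7073 -0.2468  0.025 ]
 [ 0.4884 -0.2356  0.025 ]
 [ 0.49   -0.1075  0.025 ]] [ 0.59870971 -0.17591769  0.025     ]
0.1331 -90.76
0.2193 177.06
0.1281 89.25
0.2192 -1.63
```

The module is gripped at 29.8 mm. I lift and hover beside the jig, so the wrist camera sees the seat past the module.

Request:
apply_moves(series=[[0,0,-2,0,0,0,0.2],[0,0,-5,0,0,0,0.2],[0,0,-9,0,0,0,0.2],[0,0,-13,0,0,0,0.2],[0,0,-15,0,0,0,0.2]])

```text
time: 22.0
position: [0.5083, -0.3878, 0.1534]
tool_rot: [0.856, 0.517, 0.001, 0.002]
ft_force: [0.4, -1.5, -3.3]
grip_width: 0.0293
```

Request:
apply_moves(series=[[1.8,-1.1,0,0,0,6.4,0.2],[3.6,-2.2,0,0,0,12.8,0.2],[5.3,-3.4,0,0,0,19.2,0.2],[7.1,-4.5,0,0,0,25.6,0.2],[8.9,-5.6,0,0,0,32,0.2]])

```text
time: 22.42
position: [0.4977, -0.2801, 0.1486]
tool_rot: [0.966, 0.258, -0.001, -0.001]
ft_force: [0.0, -0.2, -4.9]
grip_width: 0.0296
```

Request:
apply_moves(series=[[0.9,-1.9,0,0,0,6.3,0.2],[1.8,-3.8,0,0,0,12.6,0.2],[2.7,-5.7,0,0,0,18.9,0.2],[3.6,-7.6,0,0,0,25.2,0.2],[4.5,-9.5,0,0,0,31.5,0.2]])

```text
time: 22.83
position: [0.4889, -0.1756, 0.1487]
tool_rot: [1.0, -0.014, -0.001, -0.001]
ft_force: [-0.7, 0.6, -4.2]
grip_width: 0.03
```

Request:
apply_moves(series=[[0,0,0,0,0,0,0.2],[0,0,0,0,0,0,0.2],[0,0,0,0,0,0,0.2]])

```text
time: 23.08
position: [0.4901, -0.1773, 0.1493]
tool_rot: [1.0, -0.01, -0.0, 0.0]
ft_force: [-0.1, -0.4, -4.2]
grip_width: 0.0301
```

```bash
cat > ring.py <<'E'
from h import *
from scipy.optimize import least_squares
def rect(img,n,P,z,x0,y0,s=.0005,N=360):
    # rectified plane picture: col ~ x, row ~ y, centred x0,y0
    g=(np.arange(N)-N/2)*s
    X,Y=np.meshgrid(x0+g,y0+g); Q=np.stack([X,Y,np.full_like(X,z)],-1).reshape(-1,3)
    c=(Q-P['origin'])@R.from_quat(P['rotation']).as_matrix(); p=c@np.array(P['mtx']).T; uv=(p[:,:2]/p[:,2:]).astype(np.float32).reshape(N,N,2)
    return cv2.remap(img,uv[...,0],uv[...,1],cv2.INTER_LINEAR),X,Y
def ring(img,n,P,z=.037,c0=(.594,-.177)):
    # coarse-to-fine: maximise dark annulus contrast; then slot direction from dark profile
    r,X,Y=rect(img,n,P,z,*c0); g=cv2.GaussianBlur(cv2.cvtColor(r,cv2.COLOR_RGB2GRAY),(5,5),0).astype(float)
    th=np.radians(np.r_[np.arange(35,146,2),np.arange(215,326,2)])
    def prof(cx,cy,rad,t): 
        u=(cx-c0[0]+rad*np.cos(t))/.0005+180; v=(cy-c0[1]+rad*np.sin(t))/.0005+180
        return cv2.remap(g.astype(np.float32),u.astype(np.float32).reshape(1,-1),v.astype(np.float32).reshape(1,-1),cv2.INTER_LINEAR)[0]
    best=max(((prof(cx,cy,.039,th).mean()-prof(cx,cy,.047,th).mean(),cx,cy) for cx in np.arange(c0[0]-.015,c0[0]+.015,.0005) for cy in np.arange(c0[1]-.015,c0[1]+.015,.0005)))
    _,cx,cy=best
    t=np.radians(np.arange(-40,40,.5)); out=[]
    for off in (0,np.pi):
        p=prof(cx,cy,.052,t+off); out.append((np.degrees(t),p))
    return best,out
E
python3 - <<'E'
from ring import *
go([.49,-.177,.15],-1.3)
im0=cv2.imread('pics/top0.png')[:,:,::-1].copy()
P=robot.camera_params('wrist'); w=snap('wrist','w10.png')
for n,im,PP in(('top',im0,robot.camera_params('top')),('wrist',w,P)):
    b,o=ring(im,n,PP); print(n,np.round(b,4))
    for t,p in o: print(*p[::6].astype(int))
a,X,Y=rect(w,'wrist',P,.037,.594,-.177)
cv2.imwrite('pics/c7.png',np.hstack([cv2.resize(w[:,:,::-1],(440,330)),cv2.resize(a[:,:,::-1],(330,330))]))
E
```

```text
pos [ 0.4901 -0.1773  0.1493] F [-0.1 -0.4 -4.2] t 23.08 w 0.0301 yaw -1.2
shift cm [-0.01 -0.03 -0.07] rot [0.02 0.01 0.12]
top [117.477   0.596  -0.176]
79 79 80 80 80 80 79 89 163 213 218 219 218 214 215 217 220 205 111 81 79 79 80 79 80 79 80
76 80 80 81 80 80 79 94 132 207 206 210 213 215 215 215 214 180 82 75 81 81 81 80 75 70 81
wrist [104.1994   0.595   -0.178 ]
91 91 89 92 91 92 90 90 170 235 237 239 238 233 237 236 239 211 115 97 91 91 91 92 92 100 93
98 98 97 97 96 96 94 107 212 243 235 237 241 240 240 239 226 112 59 44 45 45 44 44 66 45 45
```

View pics/c7.png

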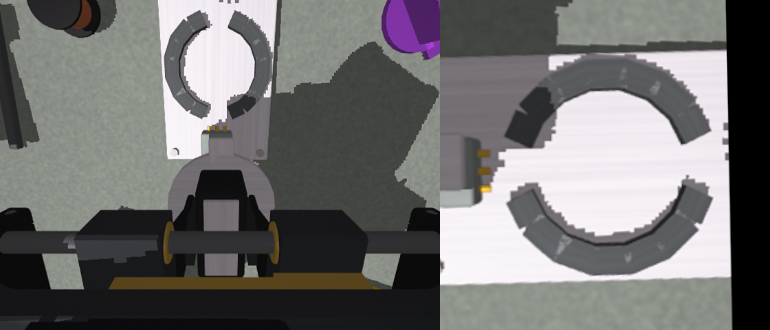

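The seat centre is (0.5955, -0.177) from both cameras, with the slot axis at about -2.3°. The picture shows the module held upright, lugs along the tool's x. I work out its offset in the hand from the block edges and the lug tip.

Run:
```python
from h import *
w=cv2.imread('pics/w10.png')
P=robot.camera_params('wrist');o=robot.get_obs();Rc=R.from_quat(o['tool_rot'])
def pv(t): return proj('wrist',o['position']+Rc.apply(t),P)
for u in (312,318): print(u,[(v,int(w[v,u-1:u+2].mean())) for v in range(176,310,2)])
for d in(-.004,-.002,0,.002):
  print(d,'blk base',pv([d+.03,0,-.0124])[1].round(1),'blk top',pv([d+.03,0,-.0544])[1].round(1),'lug tip top',pv([d+.052,0,-.0124])[1].round(1),'flange edge',pv([d+.041,0,-.0124])[1].round(1),'flange side u',[pv([d,s*.041,-.0124]).round(1) for s in(1,-1)],'lugtip',pv([d+.052,.009,-.0124]).round(0),pv([d+.052,-.009,-.0124]).round(0))
row=w[284].mean(1).astype(int); print(row[230:262:2],row[384:412:2])
```

```text
312 [(176, 240), (178, 241), (180, 215), (182, 103), (184, 95), (186, 95), (188, 93), (190, 66), (192, 66), (194, 69), (196, 74), (198, 74), (200, 96), (202, 108), (204, 117), (206, 117), (208, 117), (210, 117), (212, 118), (214, 118), (216, 117), (218, 117), (220, 117), (222, 117), (224, 117), (226, 117), (228, 117), (230, 117), (232, 115), (234, 114), (236, 113), (238, 112), (240, 111), (242, 113), (244, 113), (246, 94), (248, 10), (250, 13), (252, 12), (254, 14), (256, 13), (258, 14), (260, 13), (262, 13), (264, 13), (266, 13), (268, 14), (270, 14), (272, 14), (274, 15), (276, 14), (278, 15), (280, 15), (282, 16), (284, 17), (286, 16), (288, 14), (290, 59), (292, 100), (294, 111), (296, 114), (298, 114), (300, 114), (302, 114), (304, 113), (306, 113), (308, 113)]
318 [(176, 152), (178, 138), (180, 112), (182, 113), (184, 98), (186, 99), (188, 95), (190, 65), (192, 65), (194, 69), (196, 75), (198, 75), (200, 96), (202, 110), (204, 118), (206, 118), (208, 119), (210, 118), (212, 119), (214, 118), (216, 118), (218, 118), (220, 118), (222, 118), (224, 117), (226, 113), (228, 111), (23
[... 527 characters left out ...]
lange side u [array([397.3, 301.9]), array([241.9, 301.9])] lugtip [338. 205.] [301. 205.]
-0.002 blk base 244.1 blk top 276.8 lug tip top 200.6 flange edge 222.8 flange side u [array([397.5, 298.4]), array([241.6, 298.4])] lugtip [338. 201.] [301. 201.]
0 blk base 240.3 blk top 272.1 lug tip top 196.5 flange edge 218.8 flange side u [array([397.8, 295. ]), array([241.4, 295. ])] lugtip [338. 196.] [301. 196.]
0.002 blk base 236.4 blk top 267.2 lug tip top 192.3 flange edge 214.8 flange side u [array([398. , 291.5]), array([241.1, 291.5])] lugtip [338. 192.] [301. 192.]
[139 143 146 146 145 144 144 138 111 112 112 113 112 113 112 112] [112 113 112 113 112 112 113 103  68  68  68  67  64  64]
```

The block base (v 246) and the lug tip (v 203) give the module centre 3.3 mm behind the TCP along tool x. Target TCP is (0.5988, -0.1765), yaw -2.3°.

Request:
apply_moves(series=[[3.6,-0.1,0,0,0,1.1,0.2],[7.2,-0.2,0,0,0,1.1,0.2],[10.9,-0.3,0,0,0,1.1,0.2],[10.9,-0.3,0,0,0,1.1,0.2],[10.9,-0.3,0,0,0,1.1,0.2]])

```text
time: 23.55
position: [0.6011, -0.1778, 0.149]
tool_rot: [1.0, -0.02, 0.001, 0.0]
ft_force: [-0.6, 0.8, -4.1]
grip_width: 0.0293
```

Request:
apply_moves(series=[[0,0,3,0,0,0,0.2],[0,0,6,0,0,0,0.2],[0,0,9,0,0,0,0.2],[0,0,10,0,0,0,0.2],[0,0,10,0,0,0,0.2]])

```text
time: 23.97
position: [0.5953, -0.1757, 0.0462]
tool_rot: [1.0, -0.021, -0.004, -0.002]
ft_force: [-0.2, -0.3, -3.9]
grip_width: 0.0299
```

Request:
apply_moves(series=[[0,0,0,0,0,0,0.2],[0,0,0,0,0,0,0.2],[0,0,0,0,0,0,0.2]])

```text
time: 24.22
position: [0.6006, -0.1775, 0.0517]
tool_rot: [1.0, -0.021, 0.002, 0.001]
ft_force: [0.1, 0.2, -3.4]
grip_width: 0.0296
```

Run:
```python
from h import *
go([.5988,-.1765,.0246],-2.3)
```

```text
pos [ 0.6006 -0.1775  0.0517] F [ 0.1  0.2 -3.4] t 24.22 w 0.0296 yaw -2.4
shift cm [-0.19 -0.1   2.71] rot [ 0.1  -0.22 -0.07]
```

Request:
apply_moves(series=[[-0.1,-0.05,0.4,0,0,0,0.2],[-0.1,-0.05,0.8,0,0,0,0.2],[-0.1,-0.05,1.1,0,0,0,0.2],[-0.1,-0.05,1.1,0,0,0,0.2],[-0.1,-0.05,1.1,0,0,0,0.2]])

```text
time: 24.63
position: [0.5979, -0.1758, 0.0383]
tool_rot: [1.0, -0.021, -0.0, -0.0]
ft_force: [0.8, -0.4, -4.4]
grip_width: 0.0296
```

Request:
apply_moves(series=[[0,0,0.2,0,0,0,0.2],[0,0,0.4,0,0,0,0.2],[0,0,0.6,0,0,0,0.2],[0,0,0.6,0,0,0,0.2],[0,0,0.6,0,0,0,0.2]])

```text
time: 25.05
position: [0.598, -0.1759, 0.0323]
tool_rot: [1.0, -0.021, -0.0, -0.0]
ft_force: [0.2, 1.0, -3.5]
grip_width: 0.0297
```

Run:
```python
from h import *
go([.5988,-.1765,.0246],-2.3);print(robot.get_obs()['moment'])
```

```text
pos [ 0.598  -0.1759  0.0323] F [ 0.2  1.  -3.5] t 25.05 w 0.0297 yaw -2.4
shift cm [0.09 0.05 0.77] rot [-0.01  0.03 -0.06]
[-0.00990369  0.14276302 -0.00102224]
```

Request:
apply_moves(series=[[0.05,0.03,0.15,0,0,0,0.2],[0.05,0.03,0.3,0,0,0,0.2],[0.05,0.03,0.4,0,0,0,0.2],[0.05,0.03,0.4,0,0,0,0.2]])

```text
time: 25.38
position: [0.5984, -0.1762, 0.0282]
tool_rot: [1.0, -0.021, -0.0, -0.0]
ft_force: [-0.1, 0.3, -3.4]
grip_width: 0.0296
```

Request:
apply_moves(series=[[0,0,0.1,0,0,0,0.2],[0,0,0.2,0,0,0,0.2],[0,0,0.3,0,0,0,0.2],[0,0,0.3,0,0,0,0.2],[0,0,0.3,0,0,0,0.2]])

```text
time: 25.8
position: [0.5985, -0.1763, 0.0254]
tool_rot: [1.0, -0.021, -0.0, -0.0]
ft_force: [0.3, -0.1, -3.5]
grip_width: 0.0293
```

It is already below the riding height (0.0316), with no contact force. The lugs are in the slots; I go the last millimetre.

Request:
apply_moves(series=[[0,0,0.1,0,0,0,0.2],[0,0,0.15,0,0,0,0.2],[0,0,0.15,0,0,0,0.2]])

```text
time: 26.05
position: [0.5988, -0.1764, 0.0246]
tool_rot: [1.0, -0.021, 0.0, 0.0]
ft_force: [-0.0, 1.3, -0.2]
grip_width: 0.0297
```

Request:
apply_moves(series=[[0,0,0,0,0,0,0.6],[0,0,0,0,0,0,0.6],[0,0,0,0,0,0,0.6],[0,0,0,0,0,0,0.6],[0,0,0,0,0,0,0.6]])

```text
time: 26.47
position: [0.5988, -0.1764, 0.0242]
tool_rot: [1.0, -0.021, 0.0, 0.0]
ft_force: [0.5, 0.2, 0.2]
grip_width: 0.0501
```

Request:
apply_moves(series=[[0,0,-3,0,0,0,0.6],[0,0,-7,0,0,0,0.6],[0,0,-11,0,0,0,0.6],[-3,0,-14,0,0,0,0.6],[-6,0,-15,0,0,0,0.6]])

```text
time: 26.88
position: [0.5425, -0.1758, 0.1792]
tool_rot: [1.0, -0.02, 0.005, 0.003]
ft_force: [0.8, -0.9, 0.3]
grip_width: 0.0522
```

Request:
apply_moves(series=[[-3,0,0,0,0,0,0.6],[-4,0,0,0,0,0,0.6],[-4,0,0,0,0,0,0.6],[-4,0,0,0,0,0,0.6],[-4,0,0,0,0,0,0.6]])

```text
time: 27.3
position: [0.5004, -0.1729, 0.174]
tool_rot: [1.0, -0.021, 0.001, 0.0]
ft_force: [0.2, 0.5, 0.7]
grip_width: 0.0521
```

Run:
```python
from ring import *
go([.53,.16,.2],None)
P=robot.camera_params('wrist'); w=snap('wrist','w11.png'); s=snap('side','s11.png')
# flange circle & ring: with module home flange top z=.037; radial profile around seat centre
for z in(.037,.044):
    a,X,Y=rect(w,'wrist',P,z,.5955,-.177); g=cv2.cvtColor(a,cv2.COLOR_RGB2GRAY)
    for ang in (40,60,90,120,-40,-60,-90,-120):
        c,sn=np.cos(np.radians(ang)),np.sin(np.radians(ang))
        print(z,ang,[int(g[int(180+r*sn/.5),int(180+r*c/.5)]) for r in range(34,64,2)])
```

```text
pos [ 0.5004 -0.1729  0.174 ] F [0.2 0.5 0.7] t 27.3 w 0.0521 yaw -2.4
shift cm [  1.59 -33.38  -2.62] rot [0. 0. 0.]
0.037 40 [241, 241, 240, 243, 160, 49, 94, 93, 94, 94, 95, 96, 92, 120, 247]
0.037 60 [241, 243, 243, 244, 122, 50, 100, 97, 99, 94, 96, 98, 94, 85, 244]
0.037 90 [246, 246, 246, 251, 93, 77, 95, 97, 98, 97, 101, 100, 95, 190, 246]
0.037 120 [246, 246, 246, 238, 117, 70, 129, 141, 142, 134, 148, 127, 98, 109, 246]
0.037 -40 [117, 118, 121, 121, 49, 44, 57, 93, 92, 91, 94, 92, 90, 119, 233]
0.037 -60 [117, 118, 119, 245, 68, 98, 106, 129, 118, 104, 91, 91, 92, 114, 220]
0.037 -90 [244, 243, 243, 244, 55, 89, 90, 92, 90, 94, 93, 89, 96, 118, 75]
0.037 -120 [117, 119, 119, 118, 42, 45, 43, 45, 44, 44, 45, 44, 66, 120, 117]
0.044 40 [242, 239, 241, 228, 49, 92, 93, 94, 94, 93, 96, 94, 86, 248, 243]
0.044 60 [242, 243, 242, 186, 70, 93, 92, 105, 98, 95, 97, 95, 89, 240, 246]
0.044 90 [245, 245, 246, 162, 44, 97, 95, 99, 96, 99, 101, 97, 94, 247, 174]
0.044 120 [246, 246, 247, 173, 100, 114, 132, 145, 136, 143, 145, 105, 96, 215, 244]
0.044 -40 [116, 120, 120, 94, 40, 41, 94, 93, 92, 94, 92, 89, 103, 226, 237]
0.044 -60 [118, 116, 158, 164, 79, 104, 122, 121, 126, 104, 90, 93, 114, 213, 236]
0.044 -90 [243, 242, 243, 205, 92, 89, 92, 91, 90, 93, 90, 90, 114, 152, 69]
0.044 -120 [117, 118, 119, 84, 44, 44, 44, 44, 44, 45, 45, 41, 122, 116, 118]
```

The module is home: release height is 0.0246 as predicted, the weight came off the wrist, and at z = 37 mm the flange edge sits at 41–42 mm with an even dark gap to the ring all round. Next is the pedal.

Request:
apply_moves(series=[[0.2,-4,0,0,0,0,0.2],[0.4,-8,0,0,0,0,0],[0.4,-12,0,0,0,0,0],[0.4,-16,0,0,0,0,0],[0.4,-16.7,0,0,0,0,0]])

```text
time: 27.82
position: [0.5093, 0.0001, 0.1734]
tool_rot: [1.0, -0.018, -0.001, -0.001]
ft_force: [-0.0, -0.5, -0.1]
grip_width: 0.0264
```

Request:
apply_moves(series=[[0.4,-4,0,0,0,0,0],[0.4,-8,0,0,0,0,0],[0.4,-12,0,0,0,0,0],[0.4,-16,0,0,0,0,0],[0.4,-16.7,0,0,0,0,0]])

```text
time: 28.23
position: [0.5212, 0.1668, 0.1737]
tool_rot: [1.0, -0.018, 0.001, -0.001]
ft_force: [0.8, 0.2, 0.1]
grip_width: 0.0013
```

Request:
apply_moves(series=[[0,0,0,0,0,0,0],[0,0,0,0,0,0,0],[0,0,0,0,0,0,0]])

```text
time: 28.48
position: [0.5207, 0.1599, 0.1737]
tool_rot: [1.0, -0.021, -0.0, 0.0]
ft_force: [-0.3, 0.5, 0.7]
grip_width: -0.0002
```

Run:
```python
from h import *
go([.523,.16,.08],-2.8)
print([atz('top',u,.085).round(4) for u in((216,237.2),(261.2,242))],[atz('top',u,.04).round(4) for u in((225,180),(268,181))])
P=robot.camera_params('wrist'); w=snap('wrist','w12.png').mean(2).astype(int)
# pedal plate in rest plane: sample across at tread (y profile) and along centre line
def S(X): 
    u=proj('wrist',X,P).round().astype(int); return int(w[u[1],u[0]]) if 0<=u[0]<640 and 0<=u[1]<480 else -1
hx=.649
for x in(.60,.615,.63,.64):
    z=.035+(hx-x)*np.tan(.35); print(x,round(z,3),[S((x,y,z)) for y in np.arange(.09,.225,.005)])
```

```text
pos [0.5207 0.1599 0.1737] F [-0.3  0.5  0.7] t 28.48 w -0.0002 yaw -2.4
shift cm [ 0.23 -0.02  9.37] rot [0.04 0.03 0.38]
[array([0.5136, 0.2047, 0.085 ]), array([0.4993, 0.1057, 0.085 ])] [array([0.6605, 0.193 , 0.04  ]), array([0.6543, 0.0928, 0.04  ])]
0.6 0.053 [71, 49, 179, 200, 203, 192, 202, 199, 199, 162, 201, 201, 206, 205, 201, 200, 202, 201, 206, 209, 212, 206, 101, 103, 159, 160, 159]
0.615 0.047 [74, 51, 204, 197, 201, 198, 199, 201, 197, 200, 198, 199, 207, 204, 201, 199, 207, 200, 199, 200, 205, 206, 106, 97, 159, 156, 156]
0.63 0.042 [50, 37, 199, 193, 197, 203, 197, 198, 197, 197, 197, 199, 204, 199, 197, 201, 204, 200, 200, 201, 200, 206, 107, 149, 158, 156, 154]
0.64 0.038 [65, 124, 194, 196, 192, 200, 195, 196, 199, 193, 199, 196, 198, 198, 196, 199, 202, 204, 196, 204, 201, 127, 49, 141, 154, 150, 158]
```

Plate edges put its centre line at y ≈ 0.148 (x = 0.615) and ≈ 0.157 at the tread (x ≈ 0.526). I come down, then press in steps.

Request:
apply_moves(series=[[0.5,0.3,4,0,0,0,0],[0.5,0.3,8,0,0,0,0],[0.5,0.3,10,0,0,0,0],[0.5,0.3,10.8,0,0,0,0],[0.5,0.3,10.8,0,0,0,0]])

```text
time: 28.95
position: [0.524, 0.1561, 0.0647]
tool_rot: [1.0, -0.022, -0.002, 0.001]
ft_force: [-1.4, -0.7, 5.2]
grip_width: 0.0
```

Request:
apply_moves(series=[[0,0,1,0,0,0,0],[0,0,2,0,0,0,0],[0,0,3,0,0,0,0],[0,0,3.5,0,0,0,0],[0,0,3.5,0,0,0,0]])

```text
time: 29.37
position: [0.5233, 0.1575, 0.0329]
tool_rot: [1.0, -0.021, -0.002, 0.0]
ft_force: [-6.2, -0.3, 12.5]
grip_width: 0.0004
```

Request:
apply_moves(series=[[0,0,0.4,0,0,0,0],[0,0,0.8,0,0,0,0],[0,0,1.2,0,0,0,0],[0,0,1.4,0,0,0,0],[0,0,1.4,0,0,0,0]])

```text
time: 29.78
position: [0.5216, 0.1577, 0.0196]
tool_rot: [1.0, -0.021, -0.003, 0.0]
ft_force: [-9.9, 0.4, 15.4]
grip_width: 0.0005
```

Request:
apply_moves(series=[[0,0,0.2,0,0,0,0],[0,0,0.4,0,0,0,0],[0,0,0.4,0,0,0,0],[0,0,0.4,0,0,0,0]])

```text
time: 30.12
position: [0.5214, 0.1577, 0.016]
tool_rot: [1.0, -0.021, -0.004, 0.0]
ft_force: [-9.3, 1.3, 16.2]
grip_width: 0.0004
```

Request:
apply_moves(series=[[0,0,0.2,0,0,0,0],[0,0,0.3,0,0,0,0],[0,0,0.3,0,0,0,0],[0,0,0.3,0,0,0,0]])

```text
time: 30.45
position: [0.5214, 0.1577, 0.0146]
tool_rot: [1.0, -0.021, -0.003, 0.0]
ft_force: [-13.1, 0.4, 27.1]
grip_width: 0.0
```

The force jumps to 27 N and the motion ends at tip height 35 mm: the pedal is at its stop. Hold, then release.

Request:
apply_moves(series=[[0,0,0,0,0,0,0],[0,0,0,0,0,0,0],[0,0,0,0,0,0,0],[0,0,0,0,0,0,0],[0,0,0,0,0,0,0]])

```text
time: 30.87
position: [0.5214, 0.1577, 0.0146]
tool_rot: [1.0, -0.021, -0.003, 0.0]
ft_force: [-11.9, -0.2, 26.9]
grip_width: 0.0001
```

Request:
apply_moves(series=[[0,0,0,0,0,0,0],[0,0,0,0,0,0,0],[0,0,0,0,0,0,0],[0,0,0,0,0,0,0],[0,0,0,0,0,0,0]])

```text
time: 31.28
position: [0.5214, 0.1577, 0.0146]
tool_rot: [1.0, -0.021, -0.003, 0.0]
ft_force: [-11.8, -0.2, 26.3]
grip_width: 0.0007
```

Run:
```python
from h import *
snap('side','sd.png'); print(robot.get_obs()['ft_force'])
```

```text
[-12.20530253   0.98336357  27.02739091]
```

Request:
apply_moves(series=[[0,0,-1,0,0,0,0],[0,0,-2,0,0,0,0],[0,0,-3,0,0,0,0],[0,0,-4,0,0,0,0],[0,0,-5,0,0,0,0]])

```text
time: 31.75
position: [0.5305, 0.1574, 0.064]
tool_rot: [1.0, -0.021, 0.006, -0.0]
ft_force: [3.4, -1.1, 0.9]
grip_width: 0.0001
```

Request:
apply_moves(series=[[0,0,-3,0,0,0,0],[0,0,-6,0,0,0,0],[0,0,-10,0,0,0,0],[0,0,-14,0,0,0,0],[0,0,-16,0,0,0,0]])

```text
time: 32.17
position: [0.528, 0.1581, 0.2264]
tool_rot: [1.0, -0.021, 0.005, -0.001]
ft_force: [1.1, 0.1, 0.2]
grip_width: 0.0008
```

Request:
apply_moves(series=[[-4,0,0,0,0,0,0],[-8,0,0,0,0,0,0],[-12,0,0,0,0,0,0],[-12,0,0,0,0,0,0],[-12,0,0,0,0,0,0]])

```text
time: 32.58
position: [0.4026, 0.1629, 0.221]
tool_rot: [1.0, -0.02, -0.0, -0.0]
ft_force: [1.0, 0.2, -0.1]
grip_width: 0.0009
```

Run:
```python
from h import *
o=robot.get_obs();print(o['time'],o['position'],o['ft_force'])
s=snap('side','sf.png')[:,:,::-1]; s0=cv2.imread('pics/side0.png'); sd=cv2.imread('pics/sd.png')
def sh(a,b,x,y,w,h):
    r=cv2.matchTemplate(b[y-8:y+h+8,x-8:x+w+8],a[y:y+h,x:x+w],cv2.TM_CCOEFF_NORMED); m=cv2.minMaxLoc(r); return round(m[1],2),m[3][0]-8,m[3][1]-8
for n,b in(('pedal',(240,266,50,45)),('spool',(243,228,26,30)),('can',(186,190,46,75)),('carr+ left',(252,180,22,22)),('carr right',(314,188,24,26)),('purple',(280,138,34,28)),('green',(380,332,54,80))):
    print(n,'final vs start',sh(s0,s,*b),'down vs start',sh(s0,sd,*b))
```

```text
32.5833 [0.40264437 0.16286645 0.22099463] [ 0.97311885  0.17153614 -0.10624134]
pedal final vs start (0.99, 0, 0) down vs start (0.46, 5, 2)
spool final vs start (0.99, 0, 0) down vs start (0.71, 0, 0)
can final vs start (0.99, 0, 0) down vs start (0.99, 0, 0)
carr+ left final vs start (0.99, 0, 0) down vs start (0.24, 1, -8)
carr right final vs start (0.56, 3, 5) down vs start (0.2, 7, 6)
purple final vs start (0.99, 0, 0) down vs start (0.47, -1, 0)
green final vs start (0.49, -1, -2) down vs start (0.49, -1, -2)
```

Request:
apply_moves(series=[[0,-4,0,0,0,0,0],[0,-8,0,0,0,0,0],[0,-12,0,0,0,0,0],[0,-16,0,0,0,0,0],[0,-20,0,0,0,0,0]])

```text
time: 33.05
position: [0.4161, 0.3655, 0.2209]
tool_rot: [1.0, -0.021, 0.002, -0.001]
ft_force: [1.9, -1.5, 0.6]
grip_width: 0.0006
```

Request:
apply_moves(series=[[0,-4,0,0,0,0,0],[0,-8,0,0,0,0,0],[0,-12,0,0,0,0,0],[0,-16,0,0,0,0,0],[0,-16,0,0,0,0,0]])

```text
time: 33.47
position: [0.4223, 0.5311, 0.2202]
tool_rot: [1.0, -0.019, 0.002, -0.004]
ft_force: [1.1, 0.0, -0.0]
grip_width: 0.0009
```

Run:
```python
from h import *
t=snap('top','tf.png')[:,:,::-1]; s=snap('side','sf2.png')[:,:,::-1]; s0=cv2.imread('pics/side0.png');t0=cv2.imread('pics/top0.png')
def sh(a,b,x,y,w,h):
    r=cv2.matchTemplate(b[y-8:y+h+8,x-8:x+w+8],a[y:y+h,x:x+w],cv2.TM_CCOEFF_NORMED); m=cv2.minMaxLoc(r); return round(m[1],2),m[3][0]-8,m[3][1]-8
for n,b in(('pedal',(218,185,52,55)),('spool',(300,164,28,26)),('can',(280,92,34,60)),('carrA',(375,150,24,24)),('carrB',(377,224,26,24)),('green',(158,336,76,54))): print('top',n,sh(t0,t,*b))
print('side carr',sh(s0,s,314,188,24,26))
# bar in tray: bright pixels inside tray
h=cv2.cvtColor(t,cv2.COLOR_BGR2HSV); m=((h[...,2]>110)&(h[...,1]<60)).astype(np.uint8); M=np.zeros_like(m); M[204:292,126:182]=m[204:292,126:182]
r=cv2.minAreaRect(cv2.findNonZero(M)); print([atz('top',p,.044).round(3) for p in cv2.boxPoints(r)])
for n,uv,z in(('plate',None,.057),):
    u=proj('top',(.5955,-.177,.057)); print('plate predicted',u)
    w=cv2.cvtColor(t,cv2.COLOR_BGR2GRAY)[185:222,366:404]; y,x=np.nonzero(w<45); print('block dark px centre',x.mean()+366,y.mean()+185,len(x))
```

```text
top pedal (1.0, 0, 0)
top spool (1.0, 0, 0)
top can (1.0, 0, 0)
top carrA (1.0, 0, 0)
top carrB (1.0, 0, 0)
top green (0.49, 0, 0)
side carr (0.99, 0, 0)
[array([0.594, 0.386, 0.044]), array([0.595, 0.347, 0.044]), array([0.439, 0.335, 0.044]), array([0.438, 0.373, 0.044])]
plate predicted [386.15377005 198.97441857]
block dark px centre 385.375 200.71022727272728 176
```

All is as wanted: the bar measures x 0.438–0.595, y 0.335–0.386, inside the tray. Pedal and carriages are back, spool and can unmoved, and the arm is clear.

```bash
python3 -c "
from h import *
print(robot.hand_in())"
```

```text
the job is handed in; nothing more can be done
None
```

The job is done and handed in at about 33.5 s of the 72 s allowed. I pulled the heat sink bar out, laid it in the tray, seated the power module in the jig, then pressed and released the pedal.

**What the last checks showed:**
- **Bar:** it lies inside the tray, at x 0.438–0.595, y 0.335–0.386.
- **Module:** it went down to the expected height of 0.0246 and its weight came off the wrist. The flange edge shows an even gap to the ring all round.
- **Pedal:** it reached its stop at a tip height of about 35 mm with about 27 N, and I held it there for over 1 s. It then came fully up.
- **Bystanders:** the pedal, both carriages, the spool and the can match the start images with no shift.

**What disagreed or went wrong:**
- **Finger length:** the real fingertips are about 39 mm shorter than the text says. My first three grasps closed above or on top of the bar and moved it about 4 mm sideways before I noticed and corrected for it.
- **Green look-alike:** its image match was weak (0.49). The shift was 0 px in the top view and 1–2 px in the side view. I put this down to the arm's shadow having moved, but did not check further. I never went near it.
- **Pedal direction:** my measurements of it ranged from -3° to -8°. I used about -5°, and the press worked.

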